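Gauge new bushings and restock the shelf lane, old stock first

TASK

First pull the older bushings forward in the shelf lane so that they stand one behind the other right at its front lip. Then check the new bushings from the mat one at a time, starting with the place nearest the robot and working away from it: put each over the gauge pin and let go to see whether it drops right down to the foot; stand those that do in the lane behind the older stock, and stand those that stop on the step in the grey reject tray. Leave every bushing upright and do not disturb the carton, tape roll, spanner or can.

Things in the scene. Friction and masses are not known exactly. Their poses are not given: they have to be found in the camera images.
- bush_1a_mid (a point): New plain steel bushing (short tube), 44 mm outside diameter, 46 mm tall, standing on end, about 0.3 kg. This point is its centre, half-way up; its z axis is the tube's axis. If present it starts in mat place 1 (nearest the robot; places 72 mm apart). Exactly one of bush_1a and bush_1b is present. Its bore is either right (33 mm) or undersize (25 mm); the outside is the same, and the letter says nothing.
- bush_1b_mid (a point): New plain steel bushing (short tube), 44 mm outside diameter, 46 mm tall, standing on end, about 0.3 kg. This point is its centre, half-way up; its z axis is the tube's axis. If present it starts in mat place 1 (nearest the robot; places 72 mm apart). Exactly one of bush_1a and bush_1b is present. Its bore is either right (33 mm) or undersize (25 mm); the outside is the same, and the letter says nothing.
- bush_2a_mid (a point): New plain steel bushing (short tube), 44 mm outside diameter, 46 mm tall, standing on end, about 0.3 kg. This point is its centre, half-way up; its z axis is the tube's axis. If present it starts in mat place 2 (second from the robot; places 72 mm apart). Exactly one of bush_2a and bush_2b is present. Its bore is either right (33 mm) or undersize (25 mm); the outside is the same, and the letter says nothing.
- bush_2b_mid (a point): New plain steel bushing (short tube), 44 mm outside diameter, 46 mm tall, standing on end, about 0.3 kg. This point is its centre, half-way up; its z axis is the tube's axis. If present it starts in mat place 2 (second from the robot; places 72 mm apart). Exactly one of bush_2a and bush_2b is present. Its bore is either right (33 mm) or undersize (25 mm); the outside is the same, and the letter says nothing.
- bush_3a_mid (a point): New plain steel bushing (short tube), 44 mm outside diameter, 46 mm tall, standing on end, about 0.3 kg. This point is its centre, half-way up; its z axis is the tube's axis. If present it starts in mat place 3 (third from the robot; places 72 mm apart). Exactly one of bush_3a and bush_3b is present. Its bore is either right (33 mm) or undersize (25 mm); the outside is the same, and the letter says nothing.
- bush_3b_mid (a point): New plain steel bushing (short tube), 44 mm outside diameter, 46 mm tall, standing on end, about 0.3 kg. This point is its centre, half-way up; its z axis is the tube's axis. If present it starts in mat place 3 (third from the robot; places 72 mm apart). Exactly one of bush_3a and bush_3b is present. Its bore is either right (33 mm) or undersize (25 mm); the outside is the same, and the letter says nothing.
- bush_4a_mid (a point): New plain steel bushing (short tube), 44 mm outside diameter, 46 mm tall, standing on end, about 0.3 kg. This point is its centre, half-way up; its z axis is the tube's axis. If present it starts in mat place 4 (farthest from the robot; places 72 mm apart). At most one of bush_4a and bush_4b is present. Its bore is either right (33 mm) or undersize (25 mm); the outside is the same, and the letter says nothing.
- bush_4b_mid (a point): New plain steel bushing (short tube), 44 mm outside diameter, 46 mm tall, standing on end, about 0.3 kg. This point is its centre, half-way up; its z axis is the tube's axis. If present it starts in mat place 4 (farthest from the robot; places 72 mm apart). At most one of bush_4a and bush_4b is present. Its bore is either right (33 mm) or undersize (25 mm); the outside is the same, and the letter says nothing.
- old_1_mid (a point): Older stock: plain steel bushing (short tube), 44 mm outside diameter, 46 mm tall, standing on end, about 0.3 kg. This point is its centre, half-way up; its z axis is the tube's axis. Bore 33 mm. Starts in the rear half of the shelf lane; one or both of old_1 and old_2 are present.
- old_2_mid (a point): Older stock: plain steel bushing (short tube), 44 mm outside diameter, 46 mm tall, standing on end, about 0.3 kg. This point is its centre, half-way up; its z axis is the tube's axis. Bore 33 mm. Starts in the rear half of the shelf lane; one or both of old_1 and old_2 are present.
- gauge_foot (a point): Fixed gauge: foot 104 mm across, 20 mm high, with an upright stepped pin. Point: on the foot's top face, on the pin axis, z up. Above it the pin is 28 mm thick up to a step at 30 mm (1 mm bevel), 20 mm thick up to 48 mm, then tapers to 12 mm at its tip, 54 mm. A right bushing let go over it drops to the foot (centre 23 mm above this point); an undersize one stops on the step (centre at 53 mm).
- lane_front (a point): Fixed shelf lane on a low deck, floor 30 mm above the bench. Point: on its floor, midway between its rails, at the inner face of the front lip (end near the robot); x runs to the rear, y across, z up. Inside 290 mm long, 60 mm wide; rails 10 mm, end lips 14 mm above the floor. Low fixed cartons (28 mm above deck) stand in the next bay, 92 mm and more to -y of the middle.
- reject_floor (a point): Fixed shallow grey reject tray, 160 mm (x) by 180 mm (y) outside, walls 4 mm thick, rim 11 mm above its inner floor. This point is the centre of the inner floor, 4 mm above the bench; z up.
- mat: Thin black goods-in mat with white edges printed on the bench, 320 by 150 mm; origin at its centre, on the bench. Its x axis runs along the row of new bushings, away from the robot.
- carton: Bystander: small cardboard carton, 100 x 80 x 70 mm; origin under its centre.
- tape_roll: Bystander, not always there: roll of tape lying flat, 100 mm across, 48 mm high; origin under its centre.
- wrench: Bystander: steel spanner 200 mm long lying on the bench; origin underneath.
- oil_can: Bystander: grey can, 60 mm across, 150 mm tall; origin under its centre.

How it is judged (in metres and radians):
On the way, in this order (a step that is already met when the one before it is completed fails the run):
1. the older stock is pulled forward in the shelf lane, against or near the front lip (x of old_1_mid in the frame of lane_front between 0.015 and 0.098 m and y of old_1_mid in the frame of lane_front between -0.016 and 0.016 m and z of old_1_mid in the frame of lane_front between 0.017 and 0.029 m and angle between each of old_1_mid, old_2_mid's own z axis and vertical below 0.15 rad and linear speed of each of old_1, old_2 below 0.02 m/s and x of old_2_mid in the frame of lane_front between 0.015 and 0.098 m and y of old_2_mid in the frame of lane_front between -0.016 and 0.016 m and z of old_2_mid in the frame of lane_front between 0.017 and 0.029 m and x of any of old_1_mid, old_2_mid in the frame of lane_front below 0.058 m), for 0.2 s.
2. the new bushing in mat place 1 (nearest) hangs on the gauge pin, let go: right down on the foot or stopped on the step (((horizontal distance between bush_1a_mid and gauge_foot below 0.006 m and z of bush_1a_mid in the frame of gauge_foot between 0.019 and 0.027 m and angle between bush_1a_mid's own z axis and vertical below 0.12 rad and contact force between bush_1a and the fingers below 0.3 N) or (horizontal distance between bush_1b_mid and gauge_foot below 0.006 m and z of bush_1b_mid in the frame of gauge_foot between 0.049 and 0.057 m and angle between bush_1b_mid's own z axis and vertical below 0.12 rad and contact force between bush_1b and the fingers below 0.3 N))), for 0.2 s.
3. the new bushing in mat place 2 (second) hangs on the gauge pin, let go: right down on the foot or stopped on the step (((horizontal distance between bush_2a_mid and gauge_foot below 0.006 m and z of bush_2a_mid in the frame of gauge_foot between 0.049 and 0.057 m and angle between bush_2a_mid's own z axis and vertical below 0.12 rad and contact force between bush_2a and the fingers below 0.3 N) or (horizontal distance between bush_2b_mid and gauge_foot below 0.006 m and z of bush_2b_mid in the frame of gauge_foot between 0.019 and 0.027 m and angle between bush_2b_mid's own z axis and vertical below 0.12 rad and contact force between bush_2b and the fingers below 0.3 N))), for 0.2 s.
4. the new bushing in mat place 3 (third) hangs on the gauge pin, let go: right down on the foot or stopped on the step (((horizontal distance between bush_3a_mid and gauge_foot below 0.006 m and z of bush_3a_mid in the frame of gauge_foot between 0.049 and 0.057 m and angle between bush_3a_mid's own z axis and vertical below 0.12 rad and contact force between bush_3a and the fingers below 0.3 N) or (horizontal distance between bush_3b_mid and gauge_foot below 0.006 m and z of bush_3b_mid in the frame of gauge_foot between 0.019 and 0.027 m and angle between bush_3b_mid's own z axis and vertical below 0.12 rad and contact force between bush_3b and the fingers below 0.3 N))), for 0.2 s.
5. the new bushing in mat place 4 (fourth) hangs on the gauge pin, let go: right down on the foot or stopped on the step (((horizontal distance between bush_4a_mid and gauge_foot below 0.006 m and z of bush_4a_mid in the frame of gauge_foot between 0.019 and 0.027 m and angle between bush_4a_mid's own z axis and vertical below 0.12 rad and contact force between bush_4a and the fingers below 0.3 N) or (horizontal distance between bush_4b_mid and gauge_foot below 0.006 m and z of bush_4b_mid in the frame of gauge_foot between 0.049 and 0.057 m and angle between bush_4b_mid's own z axis and vertical below 0.12 rad and contact force between bush_4b and the fingers below 0.3 N))), for 0.2 s.
At the end, for the whole second after the job is handed in: Every bushing upright (0.15 rad), at rest, let go. Older ones at the front of the lane: centres at most 98 mm behind the lip, the foremost 58 mm. Right new ones on the lane floor behind them; all within 16 mm of its middle line. Undersize ones on the reject tray floor (all of step 1 and contact force between each of old_1, old_2, bush_1a, bush_1b, bush_2a, bush_2b, bush_3a, bush_3b, bush_4a, bush_4b and the fingers below 0.3 N and x of bush_1a_mid in the frame of lane_front between 0.055 and 0.285 m and y of bush_1a_mid in the frame of lane_front between -0.016 and 0.016 m and z of bush_1a_mid in the frame of lane_front between 0.017 and 0.029 m and angle between each of bush_1a_mid, bush_1b_mid, bush_2a_mid, bush_2b_mid, bush_3a_mid, bush_3b_mid, bush_4a_mid, bush_4b_mid's own z axis and vertical below 0.15 rad and linear speed of each of bush_1a, bush_1b, bush_2a, bush_2b, bush_3a, bush_3b, bush_4a, bush_4b below 0.02 m/s and x of bush_1b_mid in the frame of reject_floor between -0.076 and 0.076 m and y of bush_1b_mid in the frame of reject_floor between -0.086 and 0.086 m and z of bush_1b_mid in the frame of reject_floor between 0.017 and 0.029 m and x of bush_2a_mid in the frame of reject_floor between -0.076 and 0.076 m and y of bush_2a_mid in the frame of reject_floor between -0.086 and 0.086 m and z of bush_2a_mid in the frame of reject_floor between 0.017 and 0.029 m and x of bush_2b_mid in the frame of lane_front between 0.055 and 0.285 m and y of bush_2b_mid in the frame of lane_front between -0.016 and 0.016 m and z of bush_2b_mid in the frame of lane_front between 0.017 and 0.029 m and x of bush_3a_mid in the frame of reject_floor between -0.076 and 0.076 m and y of bush_3a_mid in the frame of reject_floor between -0.086 and 0.086 m and z of bush_3a_mid in the frame of reject_floor between 0.017 and 0.029 m and x of bush_3b_mid in the frame of lane_front between 0.055 and 0.285 m and y of bush_3b_mid in the frame of lane_front between -0.016 and 0.016 m and z of bush_3b_mid in the frame of lane_front between 0.017 and 0.029 m and x of bush_4a_mid in the frame of lane_front between 0.055 and 0.285 m and y of bush_4a_mid in the frame of lane_front between -0.016 and 0.016 m and z of bush_4a_mid in the frame of lane_front between 0.017 and 0.029 m and x of bush_4b_mid in the frame of reject_floor between -0.076 and 0.076 m and y of bush_4b_mid in the frame of reject_floor between -0.086 and 0.086 m and z of bush_4b_mid in the frame of reject_floor between 0.017 and 0.029 m); the robot touches nothing.
It fails at once if the carton, tape roll, spanner or can is moved more than 30 mm (distance of any of carton, tape_roll, wrench, oil_can from where it was at the start of the episode above 0.03 m).
Of bush_1a, bush_1b only 1 to 1 are there at a start; the rules pass over those that are not, and their reading is None.
Of bush_2a, bush_2b only 1 to 1 are there at a start; the rules pass over those that are not, and their reading is None.
Of bush_3a, bush_3b only 1 to 1 are there at a start; the rules pass over those that are not, and their reading is None.
Of bush_4a, bush_4b, tape_roll only 1 to 1 are there at a start; the rules pass over those that are not, and their reading is None.
Of old_1, old_2 only 1 to 2 are there at a start; the rules pass over those that are not, and their reading is None.
At some moment in a run one of bush_1a, bush_1b, bush_2a, bush_2b, bush_3a, bush_3b, bush_4a, bush_4b may be knocked a few centimetres aside while the robot is not near it.
It also fails if it takes over 210 s, if anything falls off the work surface, if the arm or the gripper's body presses on something with over 40 N, if the wrist force passes 120 N, or if a joint passes its speed limit or range.

ROBOT

A 6-joint arm with a two-finger parallel gripper is mounted at the origin on the work surface. World frame = base frame: x ahead of the robot, y to its left, z up, the work surface at z = 0. Lengths are in mm, angles in rad, forces in N, time in s.
With the tool pointing down it reaches from about 300 to 750 mm from the base axis. Payload 8.5 kg.
Tool frame: the origin (TCP) lies on the centre line of the jaws, within the pads' length; the fingertips stand arm.nose_length ahead of it and the grasp point (between the pads) lies 2 mm behind it (arm.nose_length is the distance from the TCP to the fingertips, in mm); y points along the fingers, z is the direction in which the jaws open and shut, and the axes are right-handed (so a half turn about y gives the same grasp; the last joint's range is limited). The gripper opens to 85 mm and grips with 20 to 120 N. Pads are 22 mm wide; open, the fingers measure 114 mm over their backs; the gripper's body (76 mm by 85 mm) begins 54 mm behind the grasp point. The pads swing forward as they close: fully open they stand 13 mm farther back than shut.
Start: joints at [0.898, 0.381, 1.297, -0, 1.464, -0.215], TCP at [243.076, 493.351, 248.322] pointing down, gripper open.
Joint ranges: [-3.11, 3.11], [-0.89, 2.33], [0.22, 2.48], [-1.42, 4.56], [0.17, 2.85], [-2.88, 2.88]. Speed limits (rad/s): [2.39, 2.39, 3.14, 3.14, 3.14, 3.14].

INTERFACE

Orientations are given as a unit quaternion [x, y, z, w].
In Python, from plant import arm gives the robot as it stands.
- The arm moves only by the tool drive_tool, never from a script. Its argument "commands" is one flat list of numbers, 6 for each row, row after row: the shift along the tool's x, y, z in cm, then the turn, a rotation vector about the tool's x, y, z in rad. In form: [tx, ty, tz, wx, wy, wz, tx, ty, tz, wx, wy, wz, ...]. A call has 1 to 20 rows; each row shifts and turns the commanded pose from where the row before left it, along the tool's axes as they then stand; what a row does not reach is not made up. A row lasts 1/10 s, in which the tool goes at most 50 mm and 8.59 degrees, less where a joint would pass 70% of its speed; a pose out of reach is approached as far as the arm can. A call is refused whole if a number of a shift passes 5 or a number of a turn 0.15, either way. A call with a gripper value outside its range is refused whole. "jaw" is the gripper's target within -1 to 1 (shut at 1, half-way at 0, fully open at -1), set as the call begins (left out, the last holds). The fingers move at their own pace and stop on an object; "squeeze" is the grip in N (left out, the last holds). Time passes only in rows, so rows that do not move let the fingers close. It gives the time, the measured TCP pose, the force and the opening at its end, in the units of the state.
- arm.get_obs(): the state, without advancing time (a new reading comes with each control period).
- arm.get_image(name): name is "side" or "top" or "wrist"; returns (picture, depth): 384x512x3 uint8, red, green, blue; 384x512 float32, mm along the optical axis (not along the pixel's ray), 0 where there is no reading.
- arm.calibration(name): a dict with "fx", "fy", "cx", "cy" (pixels), "extrinsics" (4x4, takes a point from camera to world coordinates). Camera axes: x right, y up, looking along -z (the intrinsics and any distortion apply to the point x, -y, -z); pixel columns grow to the right and rows downward; lengths in mm; the calibration is good to about 2 mm. A picture is of the moment at which its call begins: read the wrist's pose just before it. calibration takes no time and is no camera call; for the wrist camera it gives the pose at the moment of the call.
- arm.job_done(): hands the job in, once; it reports no verdict.
Trained networks look in the newest picture that a camera, given by its name, has taken for a name from the list of things; names that differ only in an ending like _2 or _b are one class to them, and where a whole thing is asked for, a point or a joint stands for the part that bears it (a point fixed in the world has none). Each returns a list of dicts, best first, with "score" (0 to 1); they miss things now and then, are a little off and sometimes report something else, mostly with a low value. They report only what shows in the picture. A call takes as long as a camera call.
- arm.spot_in(name, camera): "position" ([column, row] in pixels, amid what is visible of it).
- arm.cut_out(name, camera): "pixels" (384x512 bool, what is visible of it) and "position" ([column, row] in pixels, amid what is visible of it).
The state is a dict: "clock": time; "joints": joint angles; "qvel": joint speeds; "joint_torque": joint torques, N m; "ee_pos": TCP position; "ee_rot": TCP orientation; "contact_force": force on the tool from outside, world axes, zero at the start; "torque": the same for the moment, N m; "grip_width": finger opening in mm.
Only numpy, scipy, OpenCV 4.12 (cv2) and the standard library are available. Lean on these libraries where they do the work, as an engineer would, in place of code of your own. Each camera call takes 0.05 s, during which the arm holds its last target.

## Working session

There is one attempt and no reset: what is moved stays moved. The work goes in short steps, Python scripts to look and compute and a tool call to move; the robot and the scene stay as the last step left them, time stands still between calls to the robot, and variables do not carry over. Pictures are saved under pics/ and viewed, and the job is handed in when it is done.

Besides the shell and the picture viewer there is one more tool, called after ">>>" by a JSON object that holds its "method" and its "body". drive_tool: Moves the arm, as the interface text tells. Its arguments: {"type":"object","properties":{"commands":{"type":"array","items":{"type":"number"}},"jaw":{"type":"number"},"squeeze":{"type":"number"}},"required":["commands"]}

```bash
ls -la; mkdir -p pics; python3 - <<'E'
from plant import arm
import cv2,numpy as np
o=arm.get_obs();print({k:np.round(v,3).tolist() for k,v in o.items()},arm.nose_length)
for n in("side","top","wrist"):
    im,d=arm.get_image(n);cv2.imwrite(f"pics/{n}0.png",im[:,:,::-1]);c=arm.calibration(n);print(n,c['fx'],c['fy'],c['cx'],c['cy'],np.round(c['extrinsics'],3).tolist(),[k for k in c])
    np.save(f"{n}_d.npy",d)
E
```

```text
total 12
drwxr-xr-x  3 agent agent 4096 Dec  6 10:24 .
drwxr-xr-x 23 root  root  4096 Dec  6 10:24 ..
drwxr-xr-x  2 agent agent 4096 Dec  6 10:24 pics
{'clock': 0.0, 'joints': [0.898, 0.381, 1.298, -0.0, 1.464, -0.215], 'qvel': [-0.002, -0.0, -0.0, -0.001, -0.002, -0.001], 'joint_torque': [-0.002, -44.845, -23.128, -0.0, 0.005, 0.0], 'ee_pos': [242.924, 493.152, 247.684], 'ee_rot': [0.689, -0.161, 0.16, -0.688], 'contact_force': [-0.496, -0.127, -0.255], 'torque': [0.023, 0.027, -0.002], 'grip_width': 85.607} 17.0
side 473.98598005825113 473.98598005825113 266.7788828924542 184.155067950828 [[-0.974, 0.173, -0.149, 360.033], [-0.228, -0.727, 0.647, 917.155], [0.003, 0.664, 0.747, 1106.191], [0.0, 0.0, 0.0, 1.0]] ['fx', 'fy', 'cx', 'cy', 'extrinsics']
top 470.22415649725787 470.22415649725787 260.16080942073995 189.54736763472556 [[-0.011, 0.998, -0.069, 474.863], [-1.0, -0.011, -0.0, 10.708], [-0.001, 0.069, 0.998, 1447.824], [0.0, 0.0, 0.0, 1.0]] ['fx', 'fy', 'cx', 'cy', 'extrinsics']
wrist 345.00078875414135 345.00078875414135 251.69246097644415 191.26421059263927 [[0.442, -0.863, -0.245, 179.239], [0.897, 0.425, 0.121, 523.489], [-0.001, -0.273, 0.962, 373.832], [0.0, 0.0, 0.0, 1.0]] ['fx', 'fy', 'cx', 'cy', 'extrinsics']
```

View pics/side0.png

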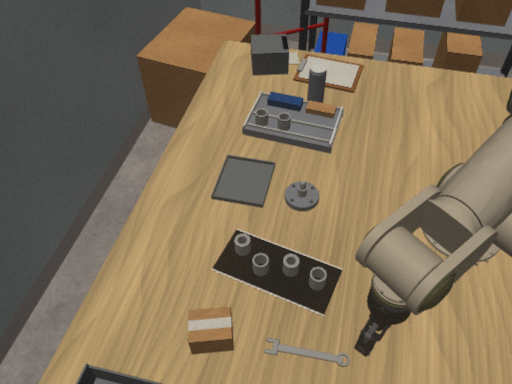

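View pics/top0.png

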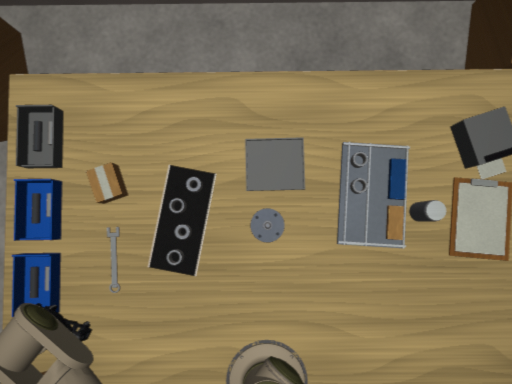

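View pics/wrist0.png

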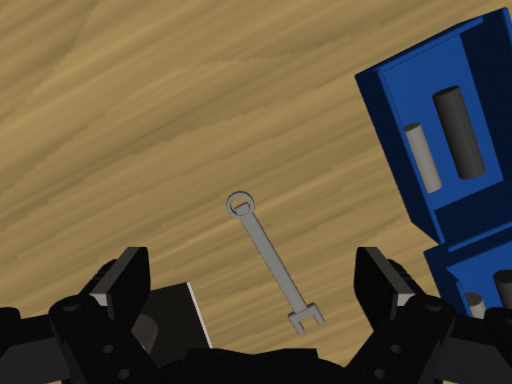

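```bash
cat > h.py <<'E'
from plant import arm
import cv2,numpy as np
from scipy.optimize import least_squares
from scipy.spatial.transform import Rotation as R
def cloud(name,d,c=None):
    c=c or arm.calibration(name)
    v,u=np.mgrid[0:384,0:512]
    P=np.stack([(u-c['cx'])/c['fx']*d,-(v-c['cy'])/c['fy']*d,-d],-1)
    E=np.array(c['extrinsics']);W=P@E[:3,:3].T+E[:3,3]
    W[d<=0]=np.nan
    return W
def pix2plane(name,uv,z,c=None):
    c=c or arm.calibration(name);E=np.array(c['extrinsics'])
    r=E[:3,:3]@np.array([(uv[0]-c['cx'])/c['fx'],-(uv[1]-c['cy'])/c['fy'],-1])
    return E[:3,3]+r*(z-E[2,3])/r[2]
def proj(name,p,c=None):
    c=c or arm.calibration(name);E=np.array(c['extrinsics'])
    q=E[:3,:3].T@(np.array(p)-E[:3,3])
    return [c['cx']+c['fx']*q[0]/-q[2], c['cy']-c['fy']*q[1]/-q[2]]
def fitc(xy,r=22.0):
    # outer circle fit of hull points
    h=cv2.convexHull(xy.astype(np.float32))[:,0]
    s=least_squares(lambda p:np.hypot(h[:,0]-p[0],h[:,1]-p[1])-p[2],[*h.mean(0),r],loss='soft_l1')
    return s.x
def snap(name,fn=None):
    c=arm.calibration(name); im,d=arm.get_image(name)
    if fn: cv2.imwrite(f"pics/{fn}.png",im[:,:,::-1])
    return im,d,c
def obs():
    o=arm.get_obs();r=R.from_quat(o['ee_rot']).as_matrix()
    print('t',round(float(o['clock']),2),'p',np.round(o['ee_pos'],1),'F',np.round(o['contact_force'],1),'w',round(float(o['grip_width']),1),'j',np.round(o['joints'],2),'\nR',np.round(r,3).tolist())
    return o,r
E
python3 - <<'E'
from h import *
for cam in('top','side'):
    im,d,c=snap(cam);W=cloud(cam,d,c)
    for n in('bush_1a_mid','old_1_mid','gauge_foot','mat','oil_can','carton','wrench','tape_roll','lane_front','reject_floor'):
        try:
            for r in arm.cut_out(n,cam)[:7]:
                m=r['pixels'];p=W[m];z=p[:,2]
                top=p[z>np.nanpercentile(z,90)-6]
                print(cam,n,round(r['score'],2),np.round(r['position'],1),m.sum(),'mean',np.round(np.nanmean(p,0)),'zmax',np.round(np.nanpercentile(z,95),1), 'topfit',np.round(fitc(top[:,:2]),1) if len(top)>5 else '')
        except Exception as e: print(cam,n,'ERR',e)
obs()
E
```

```text
top bush_1a_mid 0.55 [361.6 188.3] 123 mean [ 580. -282.   67.] zmax 79.3 topfit [ 580.4 -280.6   20.7]
top old_1_mid 0.46 [354.1 183.7] 158 mean [ 581. -278.   62.] zmax 79.2 topfit [ 580.9 -280.3   20.7]
top gauge_foot 0.66 [267.5 221.5] 929 mean [468. -10.  23.] zmax 51.7 topfit [467.4  -9.4  50.5]
top mat 0.78 [182.9 220.9] 4408 mean [485. 252.   2.] zmax 6.7 topfit [486.9 259.  164.5]
top mat 0.5 [364.7 186.2] 196 mean [ 580. -281.   58.] zmax 79.3 topfit [ 580.7 -281.    21.1]
top mat 0.48 [375.  197.5] 6718 mean [ 551. -329.   36.] zmax 58.9 topfit [ 558.5 -308.7  151.2]
top oil_can 0.87 [427.1 207.1] 669 mean [ 502. -462.  115.] zmax 153.9 topfit [ 503.3 -473.3   27.1]
top carton 0.61 [102.9 183.8] 1185 mean [597. 464.  63.] zmax 75.0 topfit [596.7 472.8  55.9]
top wrench 0.73 [113.3 259.8] 412 mean [369. 458.   7.] zmax 12.4 topfit [369.1 452.1  92.5]
top lane_front 0.6 [375.6 194.3] 6791 mean [ 552. -329.   36.] zmax 59.0 topfit [ 558.5 -308.7  151.2]
top reject_floor 0.59 [274.  164.1] 3074 mean [655. -36.   6.] zmax 15.5 topfit [657.7 -36.2 113.2]
side bush_1a_mid 0.92 [3
[... 327 characters left out ...]
3.] zmax 6.5 topfit [486.3 259.  169.8]
side oil_can 0.57 [317.5  79.4] 638 mean [ 501. -455.  101.] zmax 154.7 topfit [ 503.5 -469.8   27.8]
side carton 0.57 [209.7 331.7] 1948 mean [594. 483.  62.] zmax 74.3 topfit [600.4 474.5  57.2]
side wrench 0.79 [306.3 353.1] 727 mean [368. 462.   8.] zmax 11.8 topfit [365.5 467.8  93.3]
side lane_front 0.57 [297.4 122.9] 3942 mean [ 545. -313.   36.] zmax 60.1 topfit [ 543.  -326.3  143.6]
side reject_floor 0.63 [243.  183.7] 2380 mean [655. -31.   8.] zmax 16.8 topfit [652.9 -31.  116.2]
t 1.25 p [243.1 493.3 248.3] F [-0.7 -0.8 -0.1] w 85.4 j [ 0.9   0.38  1.3   0.    1.46 -0.22] 
R [[0.897, -0.0, 0.442], [-0.442, -0.0, 0.897], [-0.0, -1.0, -0.0]]
```

```bash
python3 - <<'E'
from h import *
for cam in('top','side'):
    im,d,c=snap(cam);W=cloud(cam,d,c)
    for nm,(x0,x1,y0,y1),(za,zb) in(('mat',(300,680,150,360),(40,54)),('lane',(380,720,-400,-200),(68,84))):
        m=(W[...,0]>x0)&(W[...,0]<x1)&(W[...,1]>y0)&(W[...,1]<y1)&(W[...,2]>za)&(W[...,2]<zb)
        n,l,st,ce=cv2.connectedComponentsWithStats(m.astype(np.uint8))
        for i in range(1,n):
            if st[i,4]>25: print(cam,nm,np.round(ce[i],1),st[i,4],np.round(fitc(W[l==i][:,:2]),1),np.round(np.median(W[l==i][:,2]),1))
    # gauge
    m=(np.hypot(W[...,0]-467,W[...,1]+7)<75)
    mf=m&(W[...,2]>14)&(W[...,2]<26);print('foot',mf.sum(),np.round(fitc(W[mf][:,:2]),1),np.median(W[mf][:,2]))
    mp=m&(W[...,2]>30);print('pin',mp.sum(),np.round(W[mp].mean(0),1),W[mp][:,2].max())
    # tray & deck rect
    mt=(W[...,0]>560)&(W[...,0]<760)&(W[...,1]>-150)&(W[...,1]<90)&(W[...,2]>8)&(W[...,2]<40)
    print('tray',cv2.minAreaRect(W[mt][:,:2].astype(np.float32)))
    md=(W[...,0]>330)&(W[...,0]<760)&(W[...,1]>-440)&(W[...,1]<-180)&(W[...,2]>22)&(W[...,2]<60)
    print('deck',cv2.minAreaRect(W[md][:,:2].astype(np.float32)))
    big=cv2.resize(im[130:260,320:430] if cam=='top' else im[80:160,230:360],None,fx=6,fy=6,interpolation=cv2.INTER_CUBIC)
    cv2.imwrite(f'pics/{cam}_lane.png',big[:600,:800,::-1])
E
```

```text
top mat [193.4 183.9] 113 [591.8 210.5  21. ] 45.7
top mat [176.8 205.2] 80 [528.8 259.6  21.3] 46.2
top mat [182.3 231.3] 117 [451.  244.   21.1] 46.8
top mat [174.2 257. ] 82 [375.2 267.7  21.2] 45.7
top lane [360.  158.6] 92 [ 658.2 -283.7   21.3] 76.1
top lane [360.  185.1] 90 [ 580.6 -280.9   21.4] 76.6
foot 795 [467.   -9.7  51.1] 20.69103765779346
pin 71 [466.6 -10.1  61. ] 80.30987710040995
tray ((658.91552734375, -31.77550506591797), (198.87120056152344, 228.83497619628906), 2.629495620727539)
deck ((555.8198852539062, -330.385009765625), (201.89955139160156, 310.4231872558594), 85.82171630859375)
side mat [241.6 240.8] 151 [591.6 212.9  21.8] 47.1
side mat [259.9 260.5] 122 [528.5 263.6  21.9] 46.8
side mat [290.4 261.3] 158 [450.5 247.6  21.3] 47.1
side mat [317.6 274.7] 130 [374.9 270.2  22.1] 47.1
side lane [260.8 113.5] 82 [ 658.5 -280.9   22. ] 76.3
side lane [283.4 117.8] 94 [ 578.8 -278.    23.3] 74.7
foot 601 [466.6  -5.9  52. ] 21.712154831840053
pin 111 [465.5  -0.6  55.8] 80.05880101509706
tray ((660.0056762695312, -29.543014526367188), (189.54275512695312, 221.01866149902344), 1.5824816226959229)
deck ((554.9281005859375, -332.15496826171875), (223.41517639160156, 310.7566833496094), 85.80104064941406)
```

```bash
python3 - <<'E'
import cv2
a=cv2.imread('pics/top0.png');b=a[135:255,330:415];cv2.imwrite('pics/lane_b.png',cv2.resize(b,None,fx=5,fy=5,interpolation=cv2.INTER_CUBIC))
E
```

```text
(no output)
```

View pics/lane_b.png

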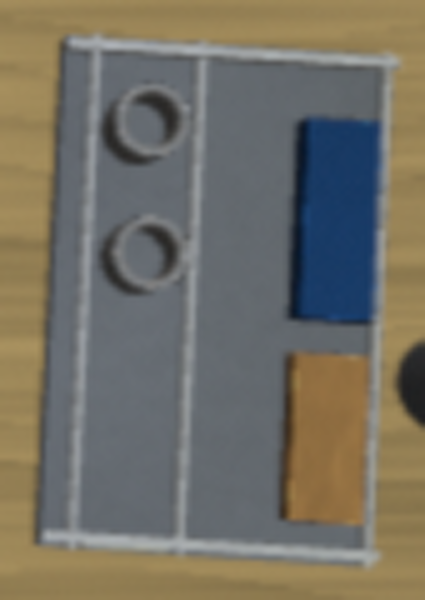

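>>> {"method": "drive_tool", "body": {"commands": [3.1,0,-2.8,0,0,0,3.1,0,-2.8,0,0,0,3.1,0,-2.8,0,0,0,3.1,0,-2.8,0,0,0,3.1,0,-2.8,0,0,0,3.1,0,-2.8,0,0,0,3.1,0,-2.8,0,0,0,3.1,0,-2.8,0,0,0,3.1,0,-2.8,0,0,0,3.1,0,-2.8,0,0,0,3.1,0,-2.8,0,0,0,3.1,0,-2.8,0,0,0,3.1,0,-2.8,0,0,0,3.1,0,-2.8,0,0,0,3.1,0,-2.8,0,0,0,3.1,0,-2.8,0,0,0,3.1,0,-2.8,0,0,0,3.1,0,-2.8,0,0,0,3.1,0,-2.8,0,0,0,3.1,0,-2.8,0,0,0]}}

```text
clock: 3.35
ee_pos: [552.1, -284.7, 248.3]
ee_rot: [-0.689, 0.161, -0.161, 0.689]
contact_force: [-0.1, 0.0, 0.3]
grip_width: 85.4
```

>>> {"method": "drive_tool", "body": {"commands": [0,0,0,0,-0.1,0,0,0,0,0,-0.1,0,0,0,0,0,-0.1,0,0,0,0,0,-0.09,0,0,0,0,0,0,0]}}

```text
clock: 3.85
ee_pos: [551.7, -283.0, 248.3]
ee_rot: [-0.707, 0.024, -0.024, 0.707]
contact_force: [-0.0, -0.0, -0.3]
grip_width: 85.5
```

```bash
python3 - <<'E'
from h import *
obs()
im,d,c=snap('wrist','w1');W=cloud('wrist',d,c)
np.savez('w1.npz',W=W,im=im)
m=(W[...,2]>68)&(W[...,2]<86)&(W[...,1]<-200)
n,l,st,ce=cv2.connectedComponentsWithStats(m.astype(np.uint8))
for i in range(1,n):
    if st[i,4]>80: print(np.round(ce[i]),st[i,4],np.round(fitc(W[l==i][:,:2]),1),np.median(W[l==i][:,2]))
E
```

```text
t 3.85 p [ 551.7 -283.   248.3] F [-0.  -0.  -0.3] w 85.5 j [-0.66  0.51  1.09 -0.    1.55 -2.17] 
R [[0.998, -0.0, 0.067], [-0.067, 0.0, 0.998], [-0.0, -1.0, 0.0]]
[ 55. 128.] 750 [ 502.1 -470.6   29.5] 77.42597207998506
[258. 204.] 942 [ 578.9 -279.4   21.8] 76.07851238454253
[260. 280.] 908 [ 657.1 -282.4   21.8] 75.83693385945125
```

View pics/w1.png

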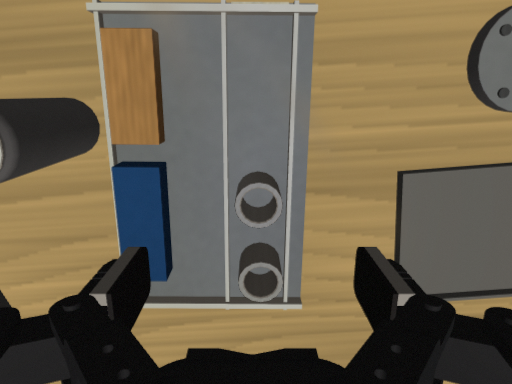

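```bash
python3 - <<'E'
from h import *
z=np.load('w1.npz');W=z['W'];im=z['im']
b=im.min(2)>110
for nm,(c0,c1,r0,r1) in dict(railR=(215,235,20,170),railL=(280,300,20,290),lip=(95,310,2,14)).items():
    m=np.zeros(b.shape,bool);m[r0:r1,c0:c1]=True;m&=b&(W[...,2]>30)
    p=W[m];vx,vy,x0,y0=cv2.fitLine(p[:,:2].astype(np.float32),cv2.DIST_HUBER,0,.01,.01).ravel()
    n=np.array([-vy,vx]);s=(p[:,:2]-[x0,y0])@n
    print(nm,m.sum(),'zmed',np.median(p[:,2]),'dir',vx,vy,'pt',x0,y0,'spread',np.percentile(s,[5,95]))
# profile along mid cols at row 100
for r in(60,100): 
  print([tuple(np.round(W[r,c],0).astype(int)) for c in list(range(218,234,2))+list(range(284,302,2))])
print([tuple(np.round(W[r,260],0).astype(int)) for r in range(0,24,2)])
E
```

```text
railR 721 zmed 40.42035222355747 dir 0.9973374 -0.072925076 pt 480.49234 -304.548 spread [-2.03576709  1.89124923]
railL 1498 zmed 40.261201357709865 dir 0.99720806 -0.074672855 pt 540.80725 -244.63379 spread [-8.66379086  3.94469478]
lip 1934 zmed 44.23486807542372 dir 0.071547195 0.99743724 pt 406.41095 -315.47974 spread [-3.19020419  4.81769056]
[(np.int64(449), np.int64(-308), np.int64(30)), (np.int64(449), np.int64(-306), np.int64(31)), (np.int64(450), np.int64(-304), np.int64(41)), (np.int64(450), np.int64(-302), np.int64(41)), (np.int64(450), np.int64(-300), np.int64(36)), (np.int64(450), np.int64(-299), np.int64(31)), (np.int64(450), np.int64(-297), np.int64(30)), (np.int64(450), np.int64(-295), np.int64(30)), (np.int64(453), np.int64(-247), np.int64(30)), (np.int64(453), np.int64(-245), np.int64(31)), (np.int64(453), np.int64(-243), np.int64(31)), (np.int64(454), np.int64(-241), np.int64(31)), (np.int64(454), np.int64(-240), np.int64(39)), (np.int64(455), np.int64(-238), np.int64(41)), (np.int64(455), np.int64(-237), np.int64(40)), (np.int64(454), np.int64(-234), np.int64(31
[... 714 characters left out ...]
int64(490), np.int64(-236), np.int64(30)), (np.int64(490), np.int64(-235), np.int64(31)), (np.int64(490), np.int64(-232), np.int64(29))]
[(np.int64(394), np.int64(-265), np.int64(0)), (np.int64(406), np.int64(-266), np.int64(42)), (np.int64(408), np.int64(-267), np.int64(44)), (np.int64(409), np.int64(-267), np.int64(45)), (np.int64(411), np.int64(-267), np.int64(44)), (np.int64(412), np.int64(-267), np.int64(44)), (np.int64(413), np.int64(-267), np.int64(41)), (np.int64(413), np.int64(-267), np.int64(34)), (np.int64(415), np.int64(-267), np.int64(32)), (np.int64(416), np.int64(-267), np.int64(29)), (np.int64(418), np.int64(-267), np.int64(30)), (np.int64(420), np.int64(-267), np.int64(31))]
```

>>> {"method": "drive_tool", "body": {"commands": [2.7,0,0.5,0,0,0,0,4,0,0,0,0,0,4,0,0,0,0,0,4,0,0,0,0,0,4,0,0,0,0,0,2.8,0,0,0,0,0,0,0,0,0,0]}}

```text
clock: 4.6
ee_pos: [577.4, -278.7, 56.5]
ee_rot: [-0.705, 0.027, -0.022, 0.708]
contact_force: [-0.2, -0.4, 0.5]
grip_width: 85.2
```

>>> {"method": "drive_tool", "body": {"commands": [0,0,0,0,0,0,0,0,0,0,0,0,0,0,0,0,0,0,0,0,0,0,0,0,0,0,0,0,0,0,0,0,0,0,0,0,0,0,0,0,0,0,0,0,0,0,0,0], "jaw": 1, "squeeze": 40}}

```text
clock: 5.4
ee_pos: [579.7, -280.2, 62.4]
ee_rot: [0.707, -0.023, 0.025, -0.706]
contact_force: [-1.4, 0.7, 7.9]
grip_width: 41.8
```

```bash
python3 - <<'E'
from h import *
obs();snap('wrist','w2');im,d,c=snap('side');cv2.imwrite('pics/s2.png',cv2.resize(im[70:170,220:360],None,fx=5,fy=5)[:,:,::-1])
obs()
E
```

```text
t 5.4 p [ 579.7 -280.2   62.4] F [-1.4  0.7  7.9] w 41.8 j [-0.63  0.71  1.27  0.    1.16 -2.14] 
R [[0.998, 0.003, 0.068], [-0.068, -0.002, 0.998], [0.003, -1.0, -0.002]]
t 5.5 p [ 579.7 -280.2   62.4] F [-0.8  1.5  8. ] w 42.1 j [-0.63  0.71  1.27  0.    1.16 -2.14] 
R [[0.998, 0.003, 0.068], [-0.068, -0.002, 0.998], [0.003, -1.0, -0.002]]
```

View pics/w2.png

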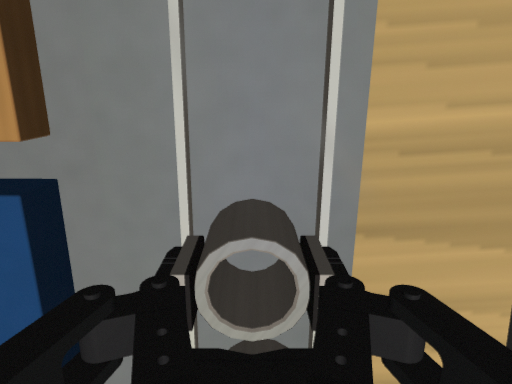

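View pics/s2.png

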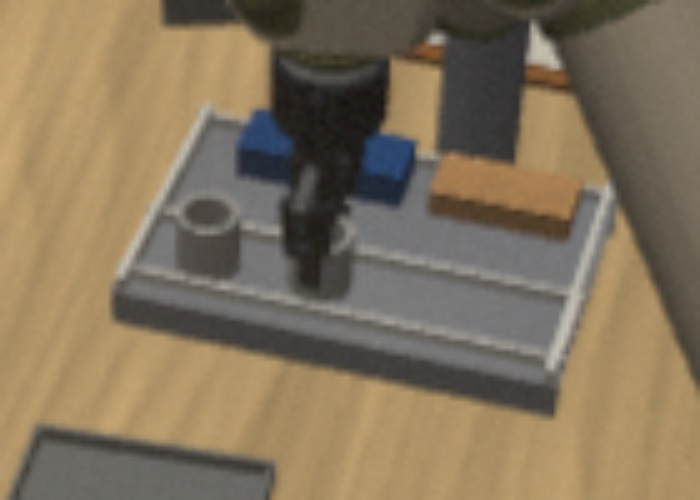

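>>> {"method": "drive_tool", "body": {"commands": [0,-1,0,0,0,0,0,-1,0,0,0,0,-2.6,0,0,0,0,0,-2.8,0,0,0,0,0,-2.8,0,0,0,0,0,-2.8,0,0,0,0,0,-2.8,0,0.1,0,0,0,0,0,0,0,0,0,0,0,0,0,0,0,0,0.8,0,0,0,0,0,0.6,0,0,0,0,0,0.4,0,0,0,0,0,0,0,0,0,0,0,0,0,0,0,0]}}

```text
clock: 6.9
ee_pos: [441.6, -269.3, 62.4]
ee_rot: [-0.707, 0.024, -0.024, 0.707]
contact_force: [-1.8, 1.4, 4.1]
grip_width: 42.5
```

```bash
python3 - <<'E'
from h import *
obs();snap('wrist','w3')
E
```

```text
t 6.9 p [ 441.6 -269.3   62.4] F [-1.8  1.4  4.1] w 42.5 j [-0.78  0.54  1.65  0.    0.95 -2.28] 
R [[0.998, -0.0, 0.067], [-0.067, 0.0, 0.998], [-0.0, -1.0, 0.0]]
```

View pics/w3.png

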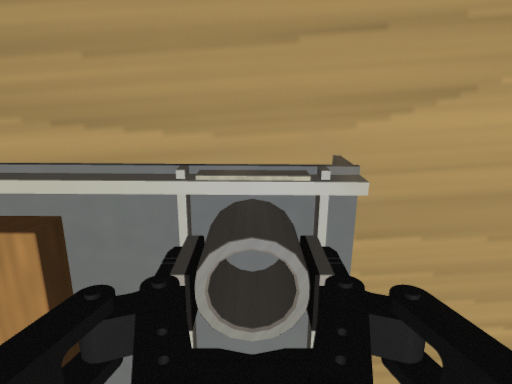

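>>> {"method": "drive_tool", "body": {"commands": [0,0,0,0,0,0,0,0,0,0,0,0,0,0,0,0,0,0,0,0,0,0,0,0,0,-2,0,0,0,0,0,-4,0,0,0,0,3.6,0,0,0,0,0,3.6,0,0,0,0,0,3.6,0,0,0,0,0,3.6,0,0,0,0,0,3.6,0,0,0,0,0,3.6,0,0.1,0,0,0,0,0,0,0,0,0,0,0,0,0,0,0], "jaw": -1}}

```text
clock: 8.35
ee_pos: [657.0, -282.9, 121.4]
ee_rot: [-0.707, 0.024, -0.023, 0.707]
contact_force: [-0.8, 0.0, -0.2]
grip_width: 85.1
```

```bash
python3 - <<'E'
from h import *
obs();im,d,c=snap('wrist','w4');W=cloud('wrist',d,c)
m=(W[...,2]>68)&(W[...,2]<86)&(W[...,1]<-200)
n,l,st,ce=cv2.connectedComponentsWithStats(m.astype(np.uint8))
for i in range(1,n):
    if st[i,4]>80: print(np.round(ce[i]),st[i,4],np.round(fitc(W[l==i][:,:2]),1),np.median(W[l==i][:,2]))
im,d,c=snap('top');W=cloud('top',d,c)
m=(W[...,2]>68)&(W[...,2]<86)&(W[...,1]<-200)
n,l,st,ce=cv2.connectedComponentsWithStats(m.astype(np.uint8))
for i in range(1,n):
    if st[i,4]>30: print(np.round(ce[i]),st[i,4],np.round(fitc(W[l==i][:,:2]),1),np.median(W[l==i][:,2]))
E
```

```text
t 8.35 p [ 657.  -282.9  121.4] F [-0.8  0.  -0.2] w 85.1 j [-0.57  0.77  0.95 -0.    1.42 -2.08] 
R [[0.998, -0.001, 0.067], [-0.067, 0.001, 0.998], [-0.001, -1.0, 0.0]]
[254. 230.] 2784 [ 657.2 -282.3   21.8] 76.05079835843256
[468. 143.] 137 [ 816.3 -966.2  388.6] 76.39772986886987
[418. 212.] 36 [ 503.2 -471.1   28.3] 76.5650005467354
```

View pics/w4.png

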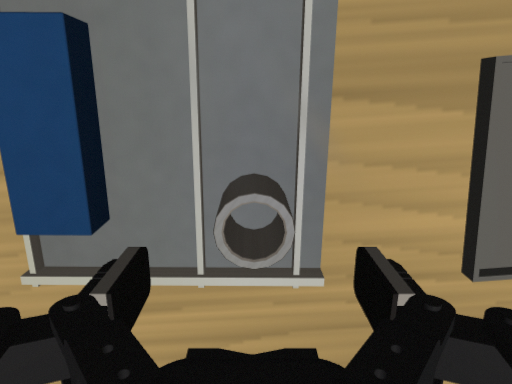

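>>> {"method": "drive_tool", "body": {"commands": [0,3,0,0,0,0,0,2,0,0,0,0,0,0.9,0,0,0,0,0,0,0,0,0,0]}}

```text
clock: 8.85
ee_pos: [656.1, -283.1, 62.6]
ee_rot: [-0.706, 0.025, -0.024, 0.707]
contact_force: [0.3, 0.0, 0.1]
grip_width: 85.0
```

>>> {"method": "drive_tool", "body": {"commands": [0,0,0,0,0,0,0,0,0,0,0,0,0,0,0,0,0,0,0,0,0,0,0,0,0,0,0,0,0,0,0,0,0,0,0,0,0,0,0,0,0,0,0,-1,0,0,0,0,0,-1,0,0,0,0,-3.2,0,0,0,0,0,-3.4,0,0,0,0,0,-3.4,0,0,0,0,0,-3.4,0,0,0,0,0,-3.3,0,-0.1,0,0,0,0,0,0,0,0,0,0,0.8,0,0,0,0,0,0.6,0,0,0,0,0,0.5,0,0,0,0,0,0,0,0,0,0], "jaw": 1}}

```text
clock: 10.75
ee_pos: [491.0, -272.8, 64.6]
ee_rot: [0.707, -0.024, 0.024, -0.707]
contact_force: [-2.9, 0.6, 5.0]
grip_width: 42.2
```

```bash
python3 - <<'E'
from h import *
obs();snap('wrist','w5')
E
```

```text
t 10.75 p [ 491.  -272.8   64.6] F [-2.9  0.6  5. ] w 42.2 j [-0.72  0.6   1.52 -0.    1.03 -2.22] 
R [[0.998, 0.0, 0.067], [-0.067, -0.0, 0.998], [0.0, -1.0, -0.0]]
```

View pics/w5.png

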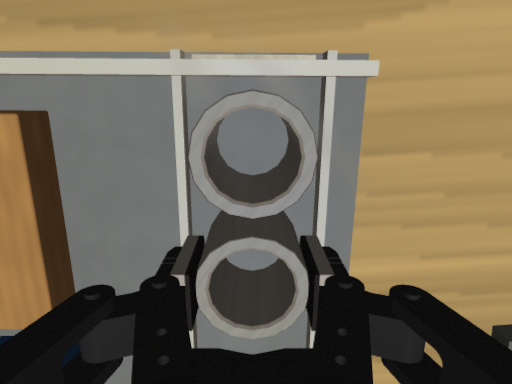

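>>> {"method": "drive_tool", "body": {"commands": [0,0,0,0,0,0,0,0,0,0,0,0,0,0,0,0,0,0,0,0,0,0,0,0,0,-2,0,0,0,0,0,-4.3,0,0,0,0,0,-4.3,0,0,0,0,0,-4,0,0,0,0,0,-4,0,0,0,0,-1.25,0,4.3,0,0,0,-1.25,0,4.4,0,0,0,-1.25,0,4.4,0,0,0,-1.25,0,4.4,0,0,0,-1.25,0,4.4,0,0,0,-1.25,0,4.2,0,0,0,0,0,0,0,0,0,0,0,0,0,0,0], "jaw": -1}}

```text
clock: 12.5
ee_pos: [433.1, -6.8, 250.5]
ee_rot: [0.707, -0.023, 0.024, -0.707]
contact_force: [0.4, 0.2, -0.1]
grip_width: 85.1
```

```bash
cat >> h.py <<'E'
def tops(W,za,zb,box,minpx=30):
    m=(W[...,2]>za)&(W[...,2]<zb)&(W[...,0]>box[0])&(W[...,0]<box[1])&(W[...,1]>box[2])&(W[...,1]<box[3])
    n,l,st,ce=cv2.connectedComponentsWithStats(m.astype(np.uint8));out=[]
    for i in range(1,n):
        if st[i,4]>minpx:
            f=fitc(W[l==i][:,:2]);out.append(f);print(np.round(ce[i]),st[i,4],'xyr',np.round(f,1),'z',round(float(np.median(W[l==i][:,2])),1))
    return out
LANE=(380,720,-340,-220);MAT=(280,700,120,380);TRAY=(560,760,-140,80)
E
python3 - <<'E'
from h import *
obs();im,d,c=snap('wrist','w6');W=cloud('wrist',d,c)
m=np.hypot(W[...,0]-467,W[...,1]+7)<75
mf=m&(W[...,2]>14)&(W[...,2]<26);print('foot',mf.sum(),np.round(fitc(W[mf][:,:2]),1),np.median(W[mf][:,2]))
for a,b in((46,54),(60,90)):
    mp=m&(W[...,2]>a)&(W[...,2]<b);print('pin',mp.sum(),np.round(fitc(W[mp][:,:2]),1),np.round(W[mp].mean(0),1))
im,d,c=snap('top','t6');W=cloud('top',d,c);tops(W,68,86,LANE);tops(W,38,54,MAT)
E
```

```text
t 12.5 p [433.1  -6.8 250.5] F [ 0.4  0.2 -0.1] w 85.1 j [-0.29  0.17  1.59 -0.    1.38 -1.8 ] 
R [[0.998, 0.001, 0.066], [-0.066, -0.0, 0.998], [0.001, -1.0, -0.0]]
foot 6199 [465.2  -7.5  51.5] 20.451792009432722
pin 232 [465.1  -7.5  13.6] [459.3  -7.2  50.1]
pin 368 [465.   -7.4   9.7] [463.2  -7.3  71.3]
[359. 215.] 91 xyr [ 493.  -274.9   21.2] z 76.4
[358. 233.] 94 xyr [ 442.3 -271.3   21.5] z 75.2
[194. 184.] 123 xyr [591.6 209.6  21.1] z 46.3
[177. 205.] 86 xyr [529.  259.8  21.5] z 45.4
[182. 231.] 121 xyr [450.6 244.   21.5] z 46.8
[174. 257.] 89 xyr [375.3 267.5  21.4] z 46.0
```

View pics/w6.png

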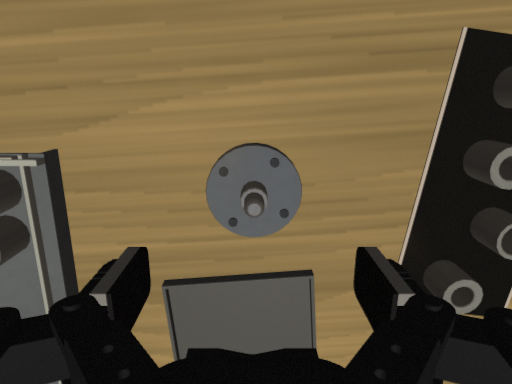

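View pics/t6.png

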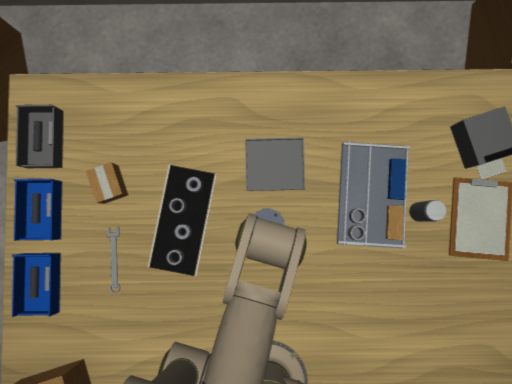

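>>> {"method": "drive_tool", "body": {"commands": [-1.3,0,4.5,0,0,0,-1.3,0,4.5,0,0,0,-1.3,0,4.5,0,0,0,-1.3,0,4.5,0,0,0,-1.3,0,4.5,0,0,0,-1.3,0,4.5,0,0,0,0,3,0,0,0,0,0,3,0,0,0,0,0,2,0,0,0,0,0,0,0,0,0,0,0,0,0,0,0,0]}}

```text
clock: 13.7
ee_pos: [374.6, 266.9, 170.7]
ee_rot: [-0.707, 0.024, -0.025, 0.707]
contact_force: [-0.8, -0.1, 0.5]
grip_width: 85.6
```

```bash
python3 - <<'E'
from h import *
obs();im,d,c=snap('wrist','w7');W=cloud('wrist',d,c)
tops(W,38,54,MAT)
E
```

```text
t 13.7 p [374.6 266.9 170.7] F [-0.8 -0.1  0.5] w 85.6 j [ 0.36  0.31  1.66 -0.    1.17 -1.14] 
R [[0.998, 0.0, 0.069], [-0.069, 0.0, 0.998], [0.0, -1.0, 0.0]]
[256. 188.] 1349 xyr [373.4 270.   21.8] z 46.1
[234. 278.] 1708 xyr [448.8 246.5  21.9] z 46.1
[259. 341.] 523 xyr [526.1 262.9  21.5] z 45.3
```

View pics/w7.png

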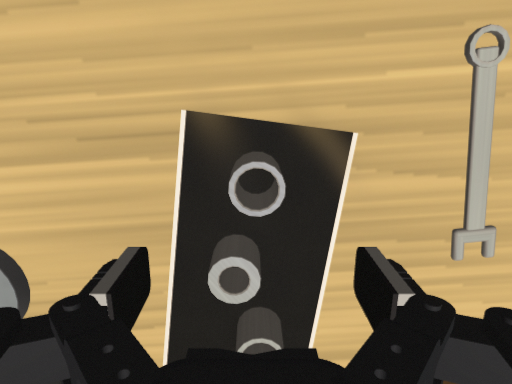

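>>> {"method": "drive_tool", "body": {"commands": [-0.1,4,0.3,0,0,0,0,4,0,0,0,0,0,3.5,0,0,0,0,0,2.2,0,0,0,0,0,0,0,0,0,0]}}

```text
clock: 14.25
ee_pos: [372.8, 270.0, 32.2]
ee_rot: [0.707, -0.025, 0.023, -0.706]
contact_force: [0.1, -0.1, 0.3]
grip_width: 84.9
```

>>> {"method": "drive_tool", "body": {"commands": [0,0,0,0,0,0,0,0,0,0,0,0,0,0,0,0,0,0,0,0,0,0,0,0,0,0,0,0,0,0,0,0,0,0,0,0,0,0,0,0,0,0], "jaw": 1}}

```text
clock: 14.95
ee_pos: [373.6, 270.5, 35.0]
ee_rot: [-0.706, 0.023, -0.025, 0.707]
contact_force: [-1.0, -2.1, 10.9]
grip_width: 43.2
```

>>> {"method": "drive_tool", "body": {"commands": [0,-2,0,0,0,0,0,-4,0,0,0,0,0,-4,0,0,0,0,0,-1.5,0,0,0,0,1.6,0,-3.9,0,0,0,1.6,0,-3.9,0,0,0,1.6,0,-3.9,0,0,0,1.6,0,-3.9,0,0,0,1.6,0,-3.9,0,0,0,1.6,0,-3.9,0,0,0,1.4,0,-3.7,0,0,0,0,0,0,0,0,0,0,0,0,0,0,0,0,0,0,0,0,0]}}

```text
clock: 16.35
ee_pos: [463.7, -6.8, 148.5]
ee_rot: [-0.707, 0.024, -0.024, 0.707]
contact_force: [0.1, 0.5, -3.1]
grip_width: 42.8
```

```bash
python3 - <<'E'
from h import *
o,r=obs();im,d,c=snap('wrist','w8');W=cloud('wrist',d,c)
p=o['ee_pos'];print('bush top');tops(W,p[2]-10,p[2]+40,(p[0]-40,p[0]+40,p[1]-23,p[1]+23),60)
m=np.hypot(W[...,0]-467,W[...,1]+7)<75
mf=m&(W[...,2]>14)&(W[...,2]<26);print('foot',mf.sum(),np.round(fitc(W[mf][:,:2]),1),np.median(W[mf][:,2]))
mp=m&(W[...,2]>28)&(W[...,2]<85);print('pin',mp.sum(),mp.sum() and np.round(W[mp].mean(0),1))
E
```

```text
t 16.35 p [463.7  -6.8 148.5] F [ 0.1  0.5 -3.1] w 42.8 j [-0.27  0.34  1.69  0.    1.11 -1.77] 
R [[0.998, -0.0, 0.067], [-0.067, 0.0, 0.998], [-0.0, -1.0, 0.0]]
bush top
[251. 280.] 10522 xyr [463.3  -6.8  22.7] z 158.9
foot 9481 [465.2  -7.3  51.6] 20.429519403407824
pin 722 [456.   -6.9  48.4]
```

View pics/w8.png

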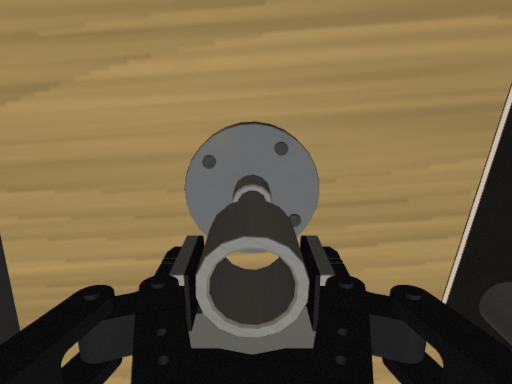

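>>> {"method": "drive_tool", "body": {"commands": [0.2,2,-0.05,0,0,0,0,2,0,0,0,0,0,1,0,0,0,0,0,0.6,0,0,0,0,0,0.4,0,0,0,0,0,0,0,0,0,0,0,0,0,0,0,0]}}

```text
clock: 17.1
ee_pos: [466.4, -8.1, 88.8]
ee_rot: [0.707, -0.024, 0.024, -0.707]
contact_force: [0.7, 0.2, -3.8]
grip_width: 42.9
```

```bash
python3 - <<'E'
from h import *
o,r=obs();im,d,c=snap('wrist','w9')
im,d,c=snap('side');cv2.imwrite('pics/s9.png',cv2.resize(im[150:230,250:350],None,fx=5,fy=5)[:,:,::-1])
E
```

```text
t 17.1 p [466.4  -8.1  88.8] F [ 0.7  0.2 -3.8] w 42.9 j [-0.27  0.43  1.76 -0.    0.95 -1.78] 
R [[0.998, 0.001, 0.068], [-0.068, -0.0, 0.998], [0.001, -1.0, -0.0]]
```

View pics/w9.png

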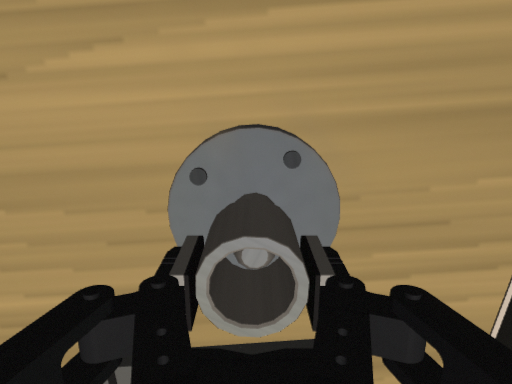

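View pics/s9.png

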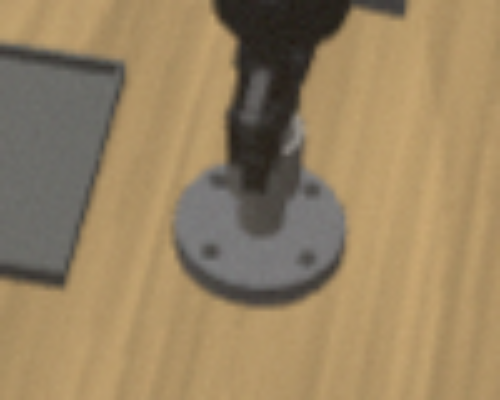

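>>> {"method": "drive_tool", "body": {"commands": [-0.1,0,0.05,0,0,0,0,0.1,0,0,0,0,0,0,0,0,0,0]}}

```text
clock: 17.5
ee_pos: [465.1, -7.5, 87.3]
ee_rot: [0.707, -0.024, 0.024, -0.707]
contact_force: [-0.5, -1.0, -3.8]
grip_width: 42.3
```

>>> {"method": "drive_tool", "body": {"commands": [0,0,0,0,0,0,0,0,0,0,0,0,0,0,0,0,0,0,0,0,0,0,0,0,0,0,0,0,0,0,0,0,0,0,0,0], "jaw": -1}}

```text
clock: 18.1
ee_pos: [465.2, -7.5, 87.4]
ee_rot: [0.707, -0.024, 0.024, -0.707]
contact_force: [0.0, 0.7, -0.2]
grip_width: 85.4
```

```bash
python3 - <<'E'
from h import *
o,r=obs();im,d,c=snap('wrist','w10');W=cloud('wrist',d,c)
tops(W,55,110,(440,492,-32,18),60)
E
```

```text
t 18.1 p [465.2  -7.5  87.4] F [ 0.   0.7 -0.2] w 85.4 j [-0.27  0.44  1.76 -0.    0.94 -1.77] 
R [[0.998, 0.0, 0.068], [-0.068, -0.0, 0.998], [0.0, -1.0, -0.0]]
[252. 247.] 5684 xyr [464.5  -8.1  21.9] z 66.2
```

View pics/w10.png

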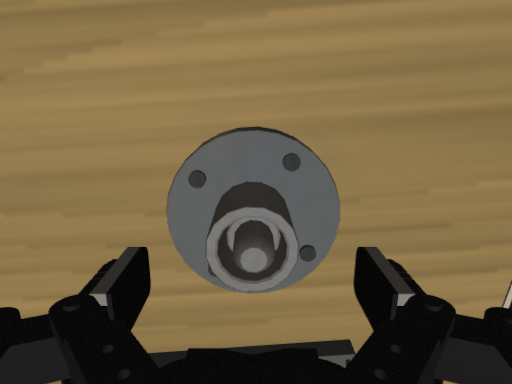

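>>> {"method": "drive_tool", "body": {"commands": [0,2,0,0,0,0,0,1.3,0,0,0,0,0,0,0,0,0,0]}}

```text
clock: 18.45
ee_pos: [464.5, -7.3, 53.2]
ee_rot: [-0.706, 0.025, -0.023, 0.707]
contact_force: [-0.0, 0.2, -0.2]
grip_width: 85.3
```

>>> {"method": "drive_tool", "body": {"commands": [0,0,0,0,0,0,0,0,0,0,0,0,0,0,0,0,0,0,0,0,0,0,0,0,0,0,0,0,0,0,0,0,0,0,0,0,0,0,0,0,0,0,0,-1.5,0,0,0,0,0,-3,0,0,0,0,0,-3.3,0,0,0,0,1.3,0,-3.8,0,0,0,1.3,0,-3.8,0,0,0,1.3,0,-3.8,0,0,0,1.3,0,-3.8,0,0,0,1.3,0,-3.8,0,0,0,1.3,0,-3.8,0,0,0,1.4,0,-3.5,0,0,0,0,0,0,0,0,0,0,0,0,0,0,0], "jaw": 1}}

```text
clock: 20.35
ee_pos: [538.7, -276.4, 131.7]
ee_rot: [-0.706, 0.025, -0.024, 0.707]
contact_force: [-0.3, 0.2, -3.5]
grip_width: 42.9
```

```bash
python3 - <<'E'
from h import *
o,r=obs();im,d,c=snap('wrist','w11');W=cloud('wrist',d,c)
tops(W,68,84,LANE,60)
tops(W,130,148,LANE,60)
E
```

```text
t 20.35 p [ 538.7 -276.4  131.7] F [-0.3  0.2 -3.5] w 42.9 j [-0.67  0.58  1.31  0.    1.25 -2.17] 
R [[0.998, -0.001, 0.069], [-0.069, 0.001, 0.998], [-0.001, -1.0, 0.001]]
[252.  39.] 2730 xyr [ 441.2 -269.8   21.6] z 76.1
[252. 139.] 2599 xyr [ 491.2 -273.5   21.8] z 76.2
[252. 277.] 8609 xyr [ 537.6 -277.4   23.3] z 142.0
```

View pics/w11.png

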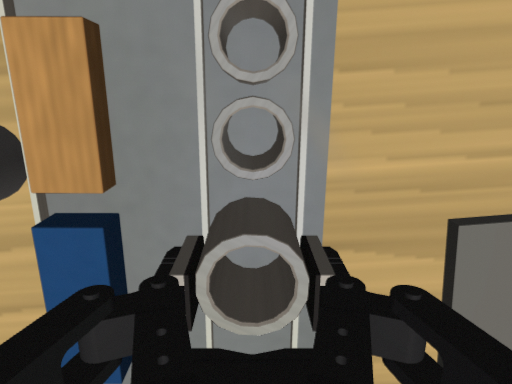

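>>> {"method": "drive_tool", "body": {"commands": [0.2,2,0,0,0,0,0,2,0,0,0,0,0,1.4,0,0,0,0,0,0.8,0,0,0,0,0,0.5,0,0,0,0,0,0,0,0,0,0,0,0,0,0,0,0]}}

```text
clock: 21.1
ee_pos: [541.4, -276.2, 65.9]
ee_rot: [0.707, -0.024, 0.024, -0.706]
contact_force: [-0.5, -0.5, -2.7]
grip_width: 42.3
```

>>> {"method": "drive_tool", "body": {"commands": [0,0.1,0,0,0,0,0,0,0,0,0,0,0,0,0,0,0,0]}}

```text
clock: 21.4
ee_pos: [541.5, -276.4, 65.3]
ee_rot: [0.707, -0.024, 0.024, -0.706]
contact_force: [-1.6, 2.4, 5.7]
grip_width: 42.8
```

>>> {"method": "drive_tool", "body": {"commands": [0,0,0,0,0,0,0,0,0,0,0,0,0,0,0,0,0,0,0,0,0,0,0,0,0,-2,0,0,0,0,0,-4,0,0,0,0,0,-4,0,0,0,0,0,-3,0,0,0,0,-1,0,4.3,0,0,0,-1,0,4.3,0,0,0,-1,0,4.3,0,0,0,-1,0,4.3,0,0,0,-1,0,4.3,0,0,0,-1,0,4.3,0,0,0,-1.1,0,4.3,0,0,0,-1.1,0,4.3,0,0,0,-1.1,0,4.3,0,0,0,-1.1,0,4.3,0,0,0,-1.1,0,4.3,0,0,0,-1.2,0,4.2,0,0,0], "jaw": -1}}

```text
clock: 23.4
ee_pos: [448.8, 247.9, 194.4]
ee_rot: [-0.707, 0.024, -0.024, 0.707]
contact_force: [0.7, 1.0, -0.5]
grip_width: 85.6
```

>>> {"method": "drive_tool", "body": {"commands": [0,0,0,0,0,0,0,0,0,0,0,0]}}

```text
clock: 23.6
ee_pos: [449.0, 246.7, 194.2]
ee_rot: [0.707, -0.023, 0.023, -0.707]
contact_force: [0.4, -1.3, -0.7]
grip_width: 85.3
```

```bash
python3 - <<'E'
from h import *
o,r=obs();im,d,c=snap('wrist','w12');W=cloud('wrist',d,c)
tops(W,38,54,MAT,60)
im,d,c=snap('top');W=cloud('top',d,c);tops(W,68,86,LANE);tops(W,38,54,MAT)
E
```

```text
t 23.6 p [449.  246.7 194.2] F [ 0.4 -1.3 -0.7] w 85.3 j [ 0.27  0.36  1.49 -0.    1.29 -1.23] 
R [[0.998, -0.0, 0.066], [-0.066, -0.0, 0.998], [-0.0, -1.0, -0.0]]
[252. 182.] 1602 xyr [449.  246.4  21.7] z 46.2
[276. 266.] 1090 xyr [526.9 262.7  21.7] z 45.9
[226. 329.] 1326 xyr [589.9 212.8  21.8] z 46.1
[358. 193.] 87 xyr [ 558.  -273.8   21.4] z 75.7
[359. 215.] 88 xyr [ 492.6 -275.    21.1] z 76.9
[358. 233.] 93 xyr [ 442.3 -271.4   21.4] z 76.5
[193. 184.] 122 xyr [592.  209.9  21.4] z 46.3
[178. 204.] 70 xyr [528.7 260.1  21.4] z 45.1
```

View pics/w12.png

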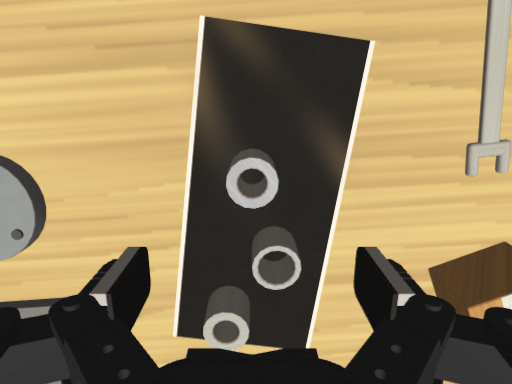

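>>> {"method": "drive_tool", "body": {"commands": [0,4,0,0,0,0,0,4,0,0,0,0,0,4,0,0,0,0,0,2.5,0,0,0,0,0,1.4,0,0,0,0,0,0,0,0,0,0]}}

```text
clock: 24.3
ee_pos: [449.1, 244.7, 33.8]
ee_rot: [0.707, -0.026, 0.024, -0.706]
contact_force: [0.5, -0.3, 1.0]
grip_width: 85.8
```

>>> {"method": "drive_tool", "body": {"commands": [0,0,0,0,0,0,0,0,0,0,0,0,0,0,0,0,0,0,0,0,0,0,0,0,0,0,0,0,0,0,0,0,0,0,0,0,0,0,0,0,0,0], "jaw": 1}}

```text
clock: 25.0
ee_pos: [449.9, 246.1, 36.6]
ee_rot: [-0.707, 0.023, -0.025, 0.707]
contact_force: [-1.6, -2.6, 6.9]
grip_width: 43.1
```

>>> {"method": "drive_tool", "body": {"commands": [0,-2,0,0,0,0,0,-4,0,0,0,0,0,-4.5,0,0,0,0,0.5,0,-4.2,0,0,0,0.5,0,-4.2,0,0,0,0.5,0,-4.2,0,0,0,0.6,0,-4.2,0,0,0,0.6,0,-4.2,0,0,0,0.6,0,-4.2,0,0,0,0,0,0,0,0,0,0,0,0,0,0,0,0,0,0,0,0,0]}}

```text
clock: 26.2
ee_pos: [464.8, -6.7, 140.4]
ee_rot: [-0.707, 0.024, -0.024, 0.707]
contact_force: [0.5, 0.3, -3.4]
grip_width: 43.0
```

```bash
python3 - <<'E'
from h import *
o,r=obs();im,d,c=snap('wrist','w13');W=cloud('wrist',d,c)
p=o['ee_pos'];tops(W,p[2]+5,p[2]+16,(p[0]-40,p[0]+40,p[1]-23,p[1]+23),60)
im,d,c=snap('top');W=cloud('top',d,c);tops(W,68,86,LANE);tops(W,38,54,MAT)
E
```

```text
t 26.2 p [464.8  -6.7 140.4] F [ 0.5  0.3 -3.4] w 43.0 j [-0.27  0.35  1.7   0.    1.09 -1.77] 
R [[0.998, -0.0, 0.067], [-0.067, 0.0, 0.998], [-0.0, -1.0, 0.0]]
[251. 280.] 7530 xyr [463.7  -7.1  22.5] z 150.0
[357. 193.] 92 xyr [ 558.2 -273.6   21.4] z 75.7
[359. 215.] 88 xyr [ 492.5 -275.    21.3] z 76.2
[358. 233.] 92 xyr [ 442.2 -271.2   21.6] z 76.0
[193. 184.] 116 xyr [591.7 209.8  21.2] z 46.3
[177. 205.] 81 xyr [528.6 260.   21.3] z 46.4
```

View pics/w13.png

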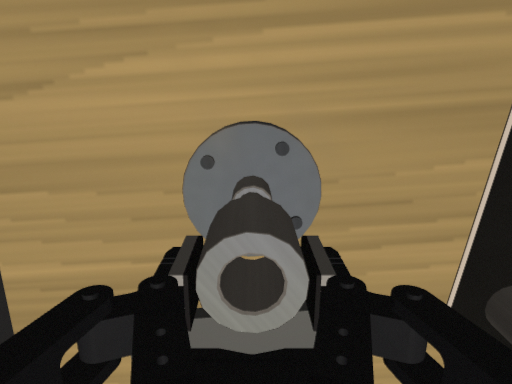

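>>> {"method": "drive_tool", "body": {"commands": [0,2,-0.1,0,0,0,0.05,1.5,0,0,0,0,0,0.8,0,0,0,0,0,0.5,0,0,0,0,0,0.3,0,0,0,0,0,0,0,0,0,0,0,0,0,0,0,0]}}

```text
clock: 27.0
ee_pos: [465.9, -8.6, 89.7]
ee_rot: [0.707, -0.024, 0.024, -0.707]
contact_force: [-0.5, 0.0, -3.4]
grip_width: 43.3
```

```bash
python3 - <<'E'
from h import *
o,r=obs();im,d,c=snap('wrist','w14')
E
```

```text
t 27.0 p [465.9  -8.6  89.7] F [-0.5  0.  -3.4] w 43.3 j [-0.27  0.43  1.76  0.    0.95 -1.78] 
R [[0.998, 0.001, 0.068], [-0.068, -0.0, 0.998], [0.001, -1.0, -0.0]]
```

View pics/w14.png

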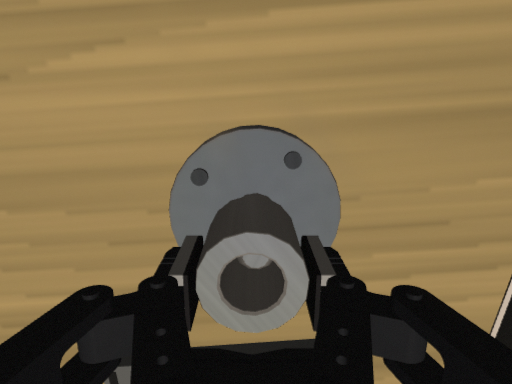

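>>> {"method": "drive_tool", "body": {"commands": [-0.05,0.1,0.1,0,0,0,0,0,0,0,0,0,0,0,0,0,0,0]}}

```text
clock: 27.35
ee_pos: [465.2, -7.5, 88.4]
ee_rot: [0.707, -0.024, 0.024, -0.707]
contact_force: [0.0, 0.9, -2.5]
grip_width: 43.1
```

>>> {"method": "drive_tool", "body": {"commands": [0,0,0,0,0,0,0,0,0,0,0,0,0,0,0,0,0,0,0,0,0,0,0,0,0,0,0,0,0,0,0,0,0,0,0,0], "jaw": -1}}

```text
clock: 27.95
ee_pos: [465.2, -7.5, 88.4]
ee_rot: [0.707, -0.024, 0.024, -0.707]
contact_force: [0.3, 0.2, -0.7]
grip_width: 85.3
```

```bash
python3 - <<'E'
from h import *
o,r=obs();im,d,c=snap('wrist','w15');W=cloud('wrist',d,c)
tops(W,55,110,(440,492,-32,18),60)
E
```

```text
t 27.95 p [465.2  -7.5  88.4] F [ 0.3  0.2 -0.7] w 85.3 j [-0.27  0.43  1.76 -0.    0.95 -1.77] 
R [[0.998, 0.0, 0.068], [-0.068, -0.0, 0.998], [0.0, -1.0, -0.0]]
[248. 263.] 10698 xyr [460.7  -9.5  21.8] z 94.0
```

View pics/w15.png

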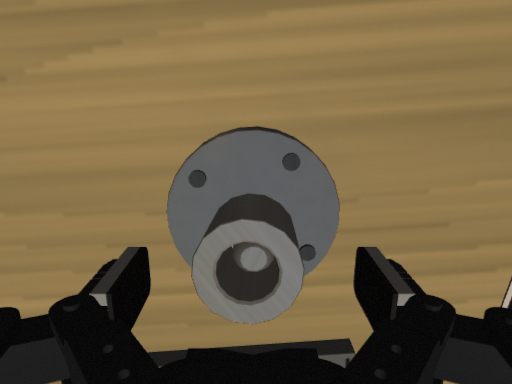

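```bash
python3 - <<'E'
from h import *
im,d,c=snap('wrist');W=cloud('wrist',d,c)
f=tops(W,91,102,(430,500,-40,30),60)
m=(W[...,2]>91)&(W[...,2]<102)&(np.hypot(W[...,0]-461,W[...,1]+9)<26)&(np.hypot(W[...,0]-461,W[...,1]+9)>13)
P=W[m];A=np.c_[P[:,:2]-P[:,:2].mean(0),np.ones(len(P))];print(len(P),np.linalg.lstsq(A,P[:,2],rcond=None)[0])
for a in(74,): 
    mp=(W[...,2]>68)&(W[...,2]<80)&(np.hypot(W[...,0]-465,W[...,1]+7.5)<9);print(mp.sum(),np.round(W[mp].mean(0),1))
E
```

```text
[248. 270.] 6816 xyr [460.6  -9.5  21.8] z 95.1
6057 [8.05206602e-02 3.49562202e-02 9.51641601e+01]
919 [464.9  -7.8  73.6]
```

>>> {"method": "drive_tool", "body": {"commands": [0,0,0,0,0,0,0,0,0,0,0,0,0,0,0,0,0,0]}}

```text
clock: 28.35
ee_pos: [465.2, -7.5, 88.3]
ee_rot: [0.707, -0.024, 0.024, -0.707]
contact_force: [-0.0, -0.5, -0.8]
grip_width: 85.6
```

```bash
cat >> h.py <<'E'
def tilt(cam,x,y,za,zb,r0=13.5,r1=23):
    im,d,c=snap(cam);W=cloud(cam,d,c)
    m=(W[...,2]>za)&(W[...,2]<zb)&(np.hypot(W[...,0]-x,W[...,1]-y)<30)
    if m.sum()<10: print('few',m.sum());return
    f=fitc(W[m][:,:2])
    m&=(np.hypot(W[...,0]-f[0],W[...,1]-f[1])>r0)&(np.hypot(W[...,0]-f[0],W[...,1]-f[1])<r1)
    P=W[m]
    s=least_squares(lambda q:q[0]*(P[:,0]-f[0])+q[1]*(P[:,1]-f[1])+q[2]-P[:,2],[0,0,P[:,2].mean()],loss='soft_l1').x
    mid=np.array([*f[:2],s[2]])-23*np.array([-s[0],-s[1],1])/np.sqrt(1+s[0]**2+s[1]**2)
    print(cam,m.sum(),'fit',np.round(f,1),'slope',np.round(s,3),'tilt',np.hypot(*s[:2]).round(3),'mid',mid.round(1))
E
python3 - <<'E'
from h import *
tilt('wrist',461,-9,88,103)
tilt('side',461,-9,88,103)
im,d,c=snap('side');cv2.imwrite('pics/s16.png',cv2.resize(im[150:230,250:350],None,fx=5,fy=5)[:,:,::-1])
E
```

```text
wrist 5978 fit [460.5  -9.6  21.8] slope [8.4000e-02 3.4000e-02 9.5291e+01] tilt 0.091 mid [462.5  -8.8  72.4]
side 43 fit [460.6  -8.   21.2] slope [ 2.2000e-02 -8.7000e-02  9.5486e+01] tilt 0.09 mid [461.1 -10.   72.6]
```

View pics/s16.png

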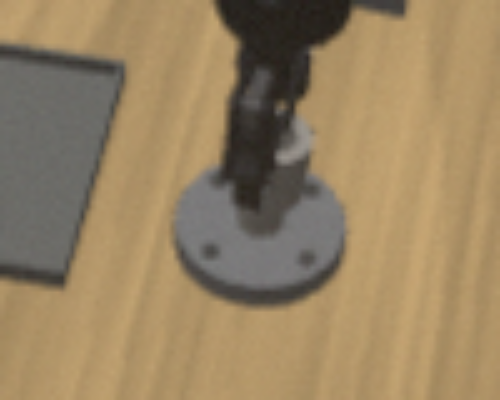

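>>> {"method": "drive_tool", "body": {"commands": [0,0,0,0,0,0,0,0,0,0,0,0,0,0,0,0,0,0,0,0,0,0,0,0,0,0,0,0,0,0,0,0,0,0,0,0,0,0,0,0,0,0,0,-0.4,0,0,0,0,0,0,0,0,0,0,0,0,0,0,0,0.08,0.2,0,0,0,0,0,0,0,0,0,0,0,0,0,0,0,0,0], "jaw": 1}}

```text
clock: 29.8
ee_pos: [466.8, -7.4, 91.9]
ee_rot: [-0.705, 0.052, 0.004, 0.707]
contact_force: [1.0, -0.3, -3.2]
grip_width: 43.1
```

```bash
python3 - <<'E'
from h import *
obs()
tilt('wrist',463,-8,88,112)
snap('wrist','w17')
E
```

```text
t 29.8 p [466.8  -7.4  91.9] F [ 1.  -0.3 -3.2] w 43.1 j [-0.26  0.46  1.7  -0.02  1.06 -1.76] 
R [[0.995, -0.08, 0.068], [-0.067, 0.006, 0.998], [-0.08, -0.997, 0.0]]
wrist 6791 fit [462.7  -5.8  22.9] slope [1.300e-02 2.400e-02 9.873e+01] tilt 0.028 mid [463.   -5.2  75.7]
```

View pics/w17.png

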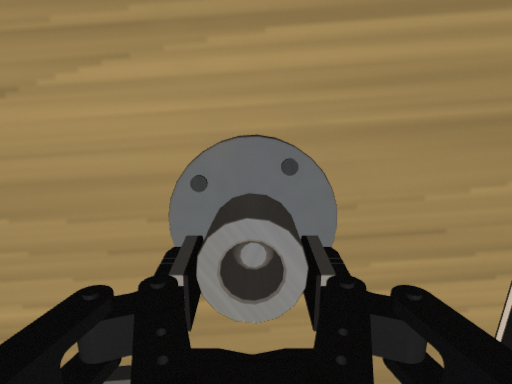

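>>> {"method": "drive_tool", "body": {"commands": [0.2,0,0,0,0,0,0,0.3,0,0,0,0,0,0.2,0,0,0,0,0,0,0,0,0,0,0,0,0,0,0,0]}}

```text
clock: 30.4
ee_pos: [469.4, -7.9, 88.8]
ee_rot: [-0.705, 0.051, 0.003, 0.707]
contact_force: [-2.3, 1.2, 20.3]
grip_width: 43.2
```

```bash
python3 - <<'E'
from h import *
obs()
tilt('wrist',463,-8,85,112)
E
```

```text
t 30.4 p [469.4  -7.9  88.8] F [-2.3  1.2 20.3] w 43.2 j [-0.26  0.46  1.7  -0.02  1.05 -1.76] 
R [[0.995, -0.077, 0.068], [-0.067, 0.005, 0.998], [-0.077, -0.997, -0.001]]
wrist 6738 fit [464.7  -4.4  24.2] slope [7.0000e-03 4.2000e-02 9.5969e+01] tilt 0.042 mid [464.9  -3.4  73. ]
```

>>> {"method": "drive_tool", "body": {"commands": [0,-0.2,0,0,0,0,0,0,0,0,0,0]}}

```text
clock: 30.65
ee_pos: [469.0, -7.8, 89.2]
ee_rot: [-0.705, 0.052, 0.004, 0.707]
contact_force: [-1.3, 0.7, 4.0]
grip_width: 43.1
```

>>> {"method": "drive_tool", "body": {"commands": [0,0,0,0,0,0,0,0,0,0,0,0,0,0,0,0,0,0,0,0,0,0,0,0,0,0,0,0,0,0,0,0,0,0,0,0,0,0,0,0,0,0], "jaw": -1}}

```text
clock: 31.35
ee_pos: [468.9, -7.8, 89.0]
ee_rot: [-0.705, 0.052, 0.004, 0.707]
contact_force: [0.5, -0.5, -0.8]
grip_width: 85.6
```

```bash
python3 - <<'E'
from h import *
obs()
tilt('wrist',464,-8,88,103)
snap('wrist','w18')
E
```

```text
t 31.35 p [468.9  -7.8  89. ] F [ 0.5 -0.5 -0.8] w 85.6 j [-0.26  0.46  1.7  -0.02  1.06 -1.76] 
R [[0.995, -0.08, 0.068], [-0.068, 0.005, 0.998], [-0.08, -0.997, 0.0]]
wrist 6119 fit [464.5  -7.6  21.9] slope [1.5000e-02 0.0000e+00 9.6201e+01] tilt 0.015 mid [464.8  -7.6  73.2]
```

View pics/w18.png

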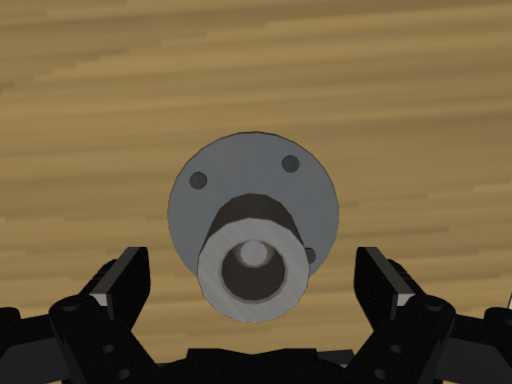

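>>> {"method": "drive_tool", "body": {"commands": [0,0,0,0,0,-0.08,-0.35,0,0,0,0,0,0,0.4,0,0,0,0,0,0,0,0,0,0,0,0,0,0,0,0]}}

```text
clock: 31.95
ee_pos: [465.7, -7.6, 84.9]
ee_rot: [-0.707, 0.024, -0.024, 0.707]
contact_force: [0.4, -0.3, 0.5]
grip_width: 85.4
```

>>> {"method": "drive_tool", "body": {"commands": [0,0,0,0,0,0,0,0,0,0,0,0,0,0,0,0,0,0,0,0,0,0,0,0,0,0,0,0,0,0,0,0,0,0,0,0,0,0,0,0,0,0,0,-1.5,0,0,0,0,0,-3,0,0,0,0,3.5,0,-0.2,0,0,0,3.5,0,-0.2,0,0,0,3.5,0,-0.2,0,0,0,3.5,0,-0.2,0,0,0,3.5,0,-0.2,0,0,0,3.5,0,-0.3,0,0,0,0,0,0,0,0,0,0,0,0,0,0,0], "jaw": 1}}

```text
clock: 33.65
ee_pos: [673.7, -34.5, 128.3]
ee_rot: [-0.706, 0.025, -0.023, 0.707]
contact_force: [-0.5, -0.2, -3.0]
grip_width: 43.3
```

```bash
python3 - <<'E'
from h import *
o,r=obs();im,d,c=snap('wrist','w19')
im,d,c=snap('top','t19');W=cloud('top',d,c);tops(W,68,86,LANE);tops(W,38,54,MAT)
E
```

```text
t 33.65 p [673.7 -34.5 128.3] F [-0.5 -0.2 -3. ] w 43.3 j [-0.23  0.69  1.09  0.    1.36 -1.73] 
R [[0.998, -0.003, 0.068], [-0.068, 0.001, 0.998], [-0.003, -1.0, 0.001]]
[357. 193.] 92 xyr [ 558.6 -273.4   21.6] z 76.3
[359. 215.] 88 xyr [ 492.7 -275.1   21.4] z 76.1
[358. 233.] 89 xyr [ 442.2 -271.4   21.4] z 76.2
[194. 184.] 117 xyr [592.2 210.4  21.3] z 46.1
[177. 205.] 86 xyr [528.8 259.8  21.3] z 45.5
```

View pics/w19.png

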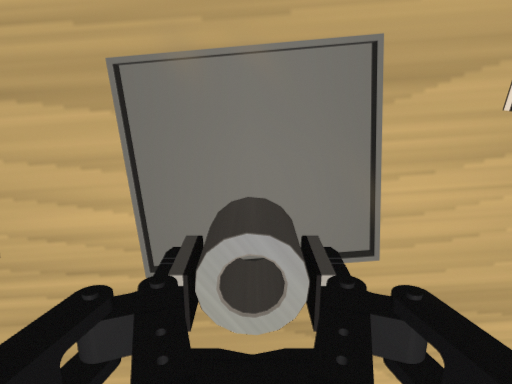

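>>> {"method": "drive_tool", "body": {"commands": [0,3,0,0,0,0,0,3,0,0,0,0,0,1.5,0,0,0,0,0,0.8,0,0,0,0,0,0.5,0,0,0,0,0,0,0,0,0,0,0,0,0,0,0,0]}}

```text
clock: 34.45
ee_pos: [674.6, -34.8, 43.2]
ee_rot: [0.707, -0.023, 0.025, -0.707]
contact_force: [-0.6, -0.3, -2.8]
grip_width: 43.2
```

```bash
python3 - <<'E'
from h import *
o,r=obs();im,d,c=snap('wrist','w20');W=cloud('wrist',d,c)
for cc in (200,300): print([tuple(np.round(W[r_,cc]).astype(int)) for r_ in range(20,380,20) if np.isfinite(W[r_,cc,0])])
E
```

```text
t 34.45 p [674.6 -34.8  43.2] F [-0.6 -0.3 -2.8] w 43.2 j [-0.23  0.78  1.17 -0.    1.18 -1.73] 
R [[0.998, 0.002, 0.068], [-0.068, -0.0, 0.998], [0.002, -1.0, -0.0]]
[(np.int64(574), np.int64(-49), np.int64(16)), (np.int64(580), np.int64(-52), np.int64(5)), (np.int64(588), np.int64(-53), np.int64(4)), (np.int64(597), np.int64(-53), np.int64(5)), (np.int64(605), np.int64(-55), np.int64(4)), (np.int64(614), np.int64(-56), np.int64(4)), (np.int64(624), np.int64(-57), np.int64(4)), (np.int64(633), np.int64(-58), np.int64(4)), (np.int64(643), np.int64(-59), np.int64(5)), (np.int64(653), np.int64(-60), np.int64(5)), (np.int64(664), np.int64(-61), np.int64(4)), (np.int64(661), np.int64(-56), np.int64(36)), (np.int64(663), np.int64(-54), np.int64(51)), (np.int64(670), np.int64(-55), np.int64(53)), (np.int64(678), np.int64(-55), np.int64(54)), (np.int64(722), np.int64(-67), np.int64(5)), (np.int64(729), np.int64(-67), np.int64(13)), (np.int64(661), np.int64(-46), np.int64(104))]
[(np.int64(576), np.int64(-9), np.int64(13)), (np.int64(583), np.int64(-8), np.int64(4)), (np.int64(591), np.int64(-8), np.int64(5)), (np.int64(600), np.int64(-8), np.int64(5)), (np.int64(608), np.int64(-9), np.int64(5)), (np.int64(617), np.int64(-9), np.int64(4)), (np.int64(627), np.int64(-9), np.int64(6)), (np.int64(636), np.int64(-9), np.int64(4)), (np.int64(646), np.int64(-10), np.int64(4)), (np.int64(656), np.int64(-10), np.int64(5)), (np.int64(667), np.int64(-10), np.int64(5)), (np.int64(678), np.int64(-11), np.int64(4)), (np.int64(664), np.int64(-17), np.int64(54)), (np.int64(672), np.int64(-17), np.int64(54)), (np.int64(680), np.int64(-17), np.int64(54)), (np.int64(727), np.int64(-12), np.int64(4)), (np.int64(730), np.int64(-14), np.int64(16)), (np.int64(663), np.int64(-24), np.int64(104))]
```

View pics/w20.png

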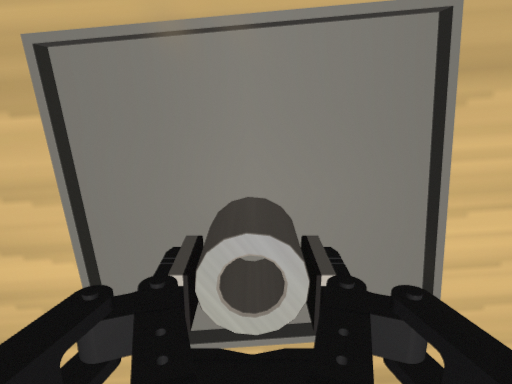

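>>> {"method": "drive_tool", "body": {"commands": [0,0.4,0,0,0,0,0,0,0,0,0,0,0,0,0,0,0,0]}}

```text
clock: 34.8
ee_pos: [674.9, -34.8, 39.5]
ee_rot: [0.707, -0.023, 0.025, -0.707]
contact_force: [1.1, 1.7, 6.0]
grip_width: 43.1
```

>>> {"method": "drive_tool", "body": {"commands": [0,0,0,0,0,0,0,0,0,0,0,0,0,0,0,0,0,0,0,0,0,0,0,0,0,-2,0,0,0,0,0,-4,0,0,0,0,0,-4,0,0,0,0,0,-4,0,0,0,0,-2.1,0,3.6,0,0,0,-2.1,0,3.6,0,0,0,-2.1,0,3.6,0,0,0,-2.1,0,3.6,0,0,0,-2.1,0,3.6,0,0,0,-2.1,0,3.6,0,0,0,-2.1,0,3.6,0,0,0,-2.1,0,3.5,0,0,0,0,0,0,0,0,0,0,0,0,0,0,0], "jaw": -1}}

```text
clock: 36.6
ee_pos: [525.6, 263.5, 178.0]
ee_rot: [0.707, -0.023, 0.023, -0.707]
contact_force: [-0.4, -1.2, -0.2]
grip_width: 85.2
```

```bash
python3 - <<'E'
from h import *
o,r=obs();im,d,c=snap('wrist','w21');W=cloud('wrist',d,c)
tops(W,38,54,MAT,60)
im,d,c=snap('top');W=cloud('top',d,c);tops(W,68,86,LANE);tops(W,38,56,MAT);tops(W,38,60,TRAY)
E
```

```text
t 36.6 p [525.6 263.5 178. ] F [-0.4 -1.2 -0.2] w 85.2 j [ 0.26  0.5   1.3  -0.    1.34 -1.24] 
R [[0.998, 0.0, 0.066], [-0.066, -0.0, 0.998], [0.0, -1.0, -0.0]]
[252. 189.] 1270 xyr [527.2 262.8  21.7] z 46.1
[197. 265.] 1645 xyr [590.2 212.9  21.7] z 46.1
[357. 193.] 90 xyr [ 558.2 -273.1   21.3] z 75.1
[358. 215.] 93 xyr [ 492.8 -275.3   21.4] z 75.1
[358. 233.] 94 xyr [ 442.1 -271.3   21.4] z 75.9
[194. 184.] 118 xyr [592.1 210.4  21.5] z 46.3
[276. 155.] 126 xyr [675.3 -37.4  21.4] z 49.9
```

View pics/w21.png

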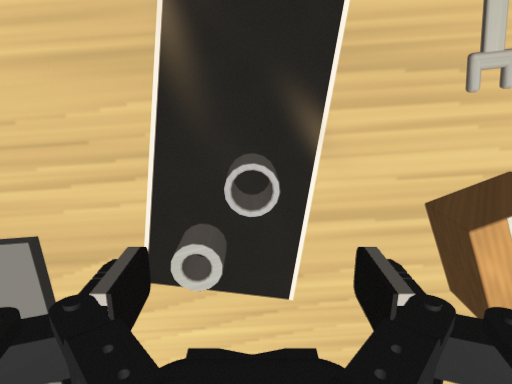

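>>> {"method": "drive_tool", "body": {"commands": [0.15,4,-0.05,0,0,0,0,4,0,0,0,0,0,3.5,0,0,0,0,0,2.9,0,0,0,0,0,0,0,0,0,0,0,0,0,0,0,0]}}

```text
clock: 37.3
ee_pos: [528.2, 261.7, 34.6]
ee_rot: [-0.707, 0.024, -0.025, 0.707]
contact_force: [-1.3, -0.3, -0.1]
grip_width: 85.6
```

>>> {"method": "drive_tool", "body": {"commands": [0,0,0,0,0,0,0,0,0,0,0,0,0,0,0,0,0,0,0,0,0,0,0,0,0,0,0,0,0,0,0,0,0,0,0,0,0,0,0,0,0,0], "jaw": 1}}

```text
clock: 38.0
ee_pos: [527.9, 262.5, 35.5]
ee_rot: [-0.707, 0.023, -0.025, 0.707]
contact_force: [-0.9, -0.5, 6.4]
grip_width: 43.2
```

>>> {"method": "drive_tool", "body": {"commands": [0,-2,0,0,0,0,0,-4,0,0,0,0,0,-4.5,0,0,0,0,-0.6,0,-3.9,0,0,0,-0.6,0,-3.9,0,0,0,-0.6,0,-3.9,0,0,0,-0.6,0,-3.9,0,0,0,-0.6,0,-3.9,0,0,0,-0.7,0,-3.9,0,0,0,-0.7,0,-4,0,0,0,0,0,0,0,0,0,0,0,0,0,0,0,0,0,0,0,0,0]}}

```text
clock: 39.3
ee_pos: [464.9, -7.3, 139.1]
ee_rot: [-0.707, 0.024, -0.024, 0.707]
contact_force: [0.3, -0.1, -4.4]
grip_width: 43.3
```

```bash
python3 - <<'E'
from h import *
o,r=obs();im,d,c=snap('wrist','w22');W=cloud('wrist',d,c)
p=o['ee_pos'];tops(W,p[2]+8,p[2]+16,(p[0]-40,p[0]+40,p[1]-23,p[1]+23),60)
im,d,c=snap('top');W=cloud('top',d,c);tops(W,68,86,LANE);tops(W,38,54,MAT)
E
```

```text
t 39.3 p [464.9  -7.3 139.1] F [ 0.3 -0.1 -4.4] w 43.3 j [-0.27  0.36  1.7   0.    1.09 -1.78] 
R [[0.998, 0.0, 0.067], [-0.067, 0.0, 0.998], [-0.0, -1.0, 0.0]]
[251. 283.] 4985 xyr [463.8  -7.3  22.5] z 149.7
[357. 193.] 92 xyr [ 558.3 -273.1   21.5] z 76.1
[359. 215.] 86 xyr [ 492.8 -275.1   21.4] z 75.6
[358. 232.] 91 xyr [ 442.3 -271.3   21.5] z 75.6
[194. 184.] 120 xyr [591.9 209.8  21.5] z 46.3
```

View pics/w22.png

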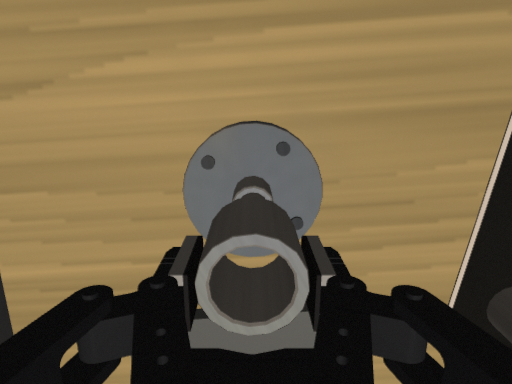

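>>> {"method": "drive_tool", "body": {"commands": [0,2,0,0,0,0,0.05,1.5,0,0,0,0,0,0.8,0,0,0,0,0,0.5,0,0,0,0,0,0.3,0,0,0,0,0,0,0,0,0,0,0,0,0,0,0,0]}}

```text
clock: 40.1
ee_pos: [465.7, -8.0, 88.4]
ee_rot: [0.707, -0.024, 0.024, -0.707]
contact_force: [-0.5, -0.1, -3.3]
grip_width: 43.3
```

>>> {"method": "drive_tool", "body": {"commands": [0,0,0,0,0,0,0,0,0,0,0,0]}}

```text
clock: 40.3
ee_pos: [465.5, -8.1, 88.3]
ee_rot: [0.707, -0.024, 0.024, -0.707]
contact_force: [0.5, -0.1, -5.0]
grip_width: 43.1
```

>>> {"method": "drive_tool", "body": {"commands": [0,0,0.05,0,0,0,0,0,0,0,0,0]}}

```text
clock: 40.5
ee_pos: [465.5, -7.5, 88.1]
ee_rot: [0.707, -0.024, 0.024, -0.707]
contact_force: [-0.6, -1.0, -2.9]
grip_width: 43.3
```

>>> {"method": "drive_tool", "body": {"commands": [0,0,0,0,0,0,0,0,0,0,0,0,0,0,0,0,0,0,0,0,0,0,0,0,0,0,0,0,0,0,0,0,0,0,0,0,0,0,0,0,0,0], "jaw": -1}}

```text
clock: 41.2
ee_pos: [465.4, -7.5, 88.0]
ee_rot: [0.707, -0.024, 0.024, -0.707]
contact_force: [0.0, 0.1, 0.3]
grip_width: 85.2
```

```bash
python3 - <<'E'
from h import *
o,r=obs();im,d,c=snap('wrist','w23');W=cloud('wrist',d,c)
tops(W,55,110,(435,495,-35,20),60);tilt('wrist',464,-8,60,72,17);tilt('wrist',464,-8,88,104)
E
```

```text
t 41.2 p [465.4  -7.5  88. ] F [0.  0.1 0.3] w 85.2 j [-0.27  0.43  1.76 -0.    0.95 -1.77] 
R [[0.998, -0.0, 0.068], [-0.068, -0.0, 0.998], [-0.0, -1.0, -0.0]]
[252. 246.] 5669 xyr [464.6  -7.8  21.9] z 66.2
wrist 2669 fit [464.7  -7.9  21.9] slope [ 1.2000e-02 -0.0000e+00  6.6205e+01] tilt 0.012 mid [464.9  -7.9  43.2]
few 0
```

View pics/w23.png

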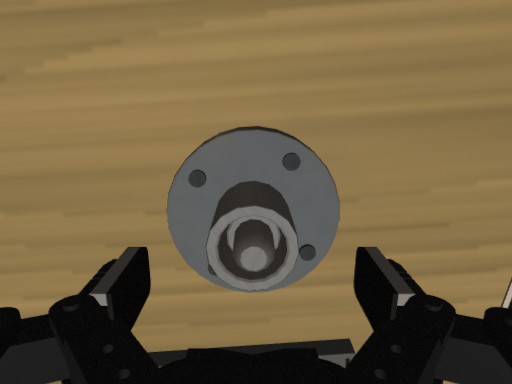

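>>> {"method": "drive_tool", "body": {"commands": [0,2,0,0,0,0,0,1.4,0,0,0,0,0,0,0,0,0,0]}}

```text
clock: 41.65
ee_pos: [464.7, -7.3, 52.8]
ee_rot: [-0.706, 0.025, -0.023, 0.707]
contact_force: [-0.3, 0.1, 0.2]
grip_width: 85.3
```

>>> {"method": "drive_tool", "body": {"commands": [0,0,0,0,0,0,0,0,0,0,0,0,0,0,0,0,0,0,0,0,0,0,0,0,0,0,0,0,0,0,0,0,0,0,0,0,0,-1.5,0,0,0,0,0,-3,0,0,0,0,0,-3.3,0,0,0,0,2.1,0,-3.3,0,0,0,2.1,0,-3.3,0,0,0,2.1,0,-3.3,0,0,0,2.1,0,-3.3,0,0,0,2.1,0,-3.3,0,0,0,2.1,0,-3.3,0,0,0,2.1,0,-3.3,0,0,0,2.1,0,-3.3,0,0,0,0,0,0,0,0,0,0,0,0,0,0,0], "jaw": 1}}

```text
clock: 43.55
ee_pos: [614.7, -282.6, 131.1]
ee_rot: [-0.706, 0.025, -0.024, 0.707]
contact_force: [-0.8, 0.9, -3.7]
grip_width: 43.3
```

```bash
python3 - <<'E'
from h import *
o,r=obs();im,d,c=snap('wrist','w24');W=cloud('wrist',d,c)
tops(W,68,84,LANE,60);tops(W,135,148,LANE,60)
E
```

```text
t 43.55 p [ 614.7 -282.6  131.1] F [-0.8  0.9 -3.7] w 43.3 j [-0.61  0.69  1.08  0.    1.37 -2.11] 
R [[0.998, -0.001, 0.069], [-0.069, 0.001, 0.998], [-0.002, -1.0, 0.001]]
[254.  14.] 1173 xyr [ 491.6 -273.5   21.5] z 76.1
[266. 117.] 2748 xyr [ 556.9 -271.8   21.7] z 76.2
[251. 279.] 7165 xyr [ 613.5 -281.2   23. ] z 142.0
```

View pics/w24.png

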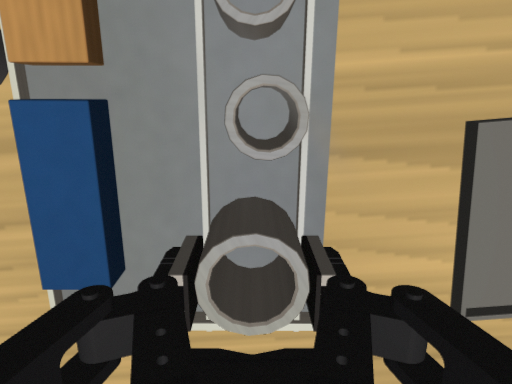

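>>> {"method": "drive_tool", "body": {"commands": [0.1,2,0,0,0,0,0,2,0,0,0,0,0,1.4,0,0,0,0,0,0.8,0,0,0,0,0,0.5,0,0,0,0,0,0,0,0,0,0,0,0,0,0,0,0]}}

```text
clock: 44.3
ee_pos: [616.4, -282.5, 65.7]
ee_rot: [0.707, -0.024, 0.024, -0.706]
contact_force: [0.3, 0.0, -3.5]
grip_width: 43.3
```

>>> {"method": "drive_tool", "body": {"commands": [0,0.1,0,0,0,0,0,0,0,0,0,0]}}

```text
clock: 44.5
ee_pos: [616.5, -282.5, 65.1]
ee_rot: [0.707, -0.023, 0.024, -0.706]
contact_force: [-1.4, -0.0, 4.3]
grip_width: 43.3
```

>>> {"method": "drive_tool", "body": {"commands": [0,0,0,0,0,0,0,0,0,0,0,0,0,0,0,0,0,0,0,0,0,0,0,0,0,-2,0,0,0,0,0,-4,0,0,0,0,0,-4,0,0,0,0,0,-3,0,0,0,0,-0.5,0,4.1,0,0,0,-0.5,0,4.1,0,0,0,-0.5,0,4.1,0,0,0,-0.5,0,4.1,0,0,0,-0.5,0,4.1,0,0,0,-0.5,0,4.1,0,0,0,-0.5,0,4.1,0,0,0,-0.5,0,4.1,0,0,0,-0.5,0,4.1,0,0,0,-0.5,0,4.1,0,0,0,-0.5,0,4.1,0,0,0,-0.5,0,4.1,0,0,0], "jaw": -1}}

```text
clock: 46.5
ee_pos: [589.3, 214.3, 194.1]
ee_rot: [0.707, -0.024, 0.024, -0.707]
contact_force: [0.7, -0.4, -0.3]
grip_width: 85.4
```

>>> {"method": "drive_tool", "body": {"commands": [0,0,0,0,0,0,0,0,0,0,0,0]}}

```text
clock: 46.7
ee_pos: [589.4, 213.3, 193.9]
ee_rot: [0.707, -0.023, 0.023, -0.707]
contact_force: [-1.2, -0.6, -1.1]
grip_width: 85.6
```

```bash
python3 - <<'E'
from h import *
o,r=obs();im,d,c=snap('wrist','w25');W=cloud('wrist',d,c)
tops(W,38,54,MAT,60)
im,d,c=snap('top');W=cloud('top',d,c);tops(W,68,86,LANE);tops(W,38,56,MAT);tops(W,38,60,TRAY)
E
```

```text
t 46.7 p [589.4 213.3 193.9] F [-1.2 -0.6 -1.1] w 85.6 j [ 0.16  0.56  1.16 -0.    1.43 -1.35] 
R [[0.998, -0.0, 0.066], [-0.066, -0.0, 0.998], [-0.0, -1.0, -0.0]]
[252. 183.] 1594 xyr [590.4 212.5  21.7] z 46.3
[361. 173.] 90 xyr [ 616.5 -285.    21.4] z 75.8
[357. 193.] 88 xyr [ 558.2 -273.5   21.3] z 76.1
[358. 215.] 92 xyr [ 492.4 -274.8   21.3] z 76.5
[358. 233.] 91 xyr [ 442.3 -271.7   21.6] z 75.7
[276. 155.] 123 xyr [675.3 -37.4  21.5] z 50.0
```

View pics/w25.png

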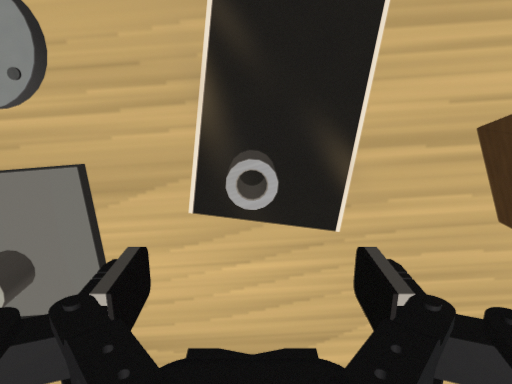

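Down 160 mm and grip.

>>> {"method": "drive_tool", "body": {"commands": [0.1,4,-0.05,0,0,0,0,4,0,0,0,0,0,4,0,0,0,0,0,2.5,0,0,0,0,0,1.4,0,0,0,0,0,0,0,0,0,0]}}

```text
clock: 47.4
ee_pos: [590.2, 210.9, 33.7]
ee_rot: [0.707, -0.025, 0.023, -0.706]
contact_force: [0.2, -0.2, -0.6]
grip_width: 85.1
```

>>> {"method": "drive_tool", "body": {"commands": [0,0,0,0,0,0,0,0,0,0,0,0,0,0,0,0,0,0,0,0,0,0,0,0,0,0,0,0,0,0,0,0,0,0,0,0,0,0,0,0,0,0], "jaw": 1}}

```text
clock: 48.1
ee_pos: [591.3, 212.1, 36.7]
ee_rot: [-0.707, 0.023, -0.025, 0.707]
contact_force: [-0.3, -0.4, 6.3]
grip_width: 42.8
```

>>> {"method": "drive_tool", "body": {"commands": [0,-2,0,0,0,0,0,-4,0,0,0,0,0,-4.5,0,0,0,0,-1.6,0,-3.3,0,0,0,-1.6,0,-3.3,0,0,0,-1.6,0,-3.3,0,0,0,-1.6,0,-3.3,0,0,0,-1.6,0,-3.3,0,0,0,-1.5,0,-3.2,0,0,0,-1.5,0,-3.1,0,0,0,0,0,0,0,0,0,0,0,0,0,0,0,0,0,0,0,0,0]}}

```text
clock: 49.4
ee_pos: [465.8, -7.5, 140.3]
ee_rot: [-0.707, 0.023, -0.024, 0.707]
contact_force: [0.5, 0.6, -2.4]
grip_width: 42.3
```

```bash
python3 - <<'E'
from h import *
o,r=obs();im,d,c=snap('wrist','w26');W=cloud('wrist',d,c)
p=o['ee_pos'];tops(W,p[2]+8,p[2]+16,(p[0]-40,p[0]+40,p[1]-23,p[1]+23),60);tilt('wrist',p[0],p[1],p[2]+5,p[2]+16)
E
```

```text
t 49.4 p [465.8  -7.5 140.3] F [ 0.5  0.6 -2.4] w 42.3 j [-0.27  0.35  1.69  0.    1.09 -1.77] 
R [[0.998, 0.001, 0.067], [-0.067, -0.0, 0.998], [0.001, -1.0, 0.0]]
[251. 281.] 6717 xyr [464.6  -8.1  22.5] z 149.9
wrist 5481 fit [464.2  -4.   24.4] slope [2.00000e-03 6.00000e-03 1.49678e+02] tilt 0.006 mid [464.3  -3.9 126.7]
```

View pics/w26.png

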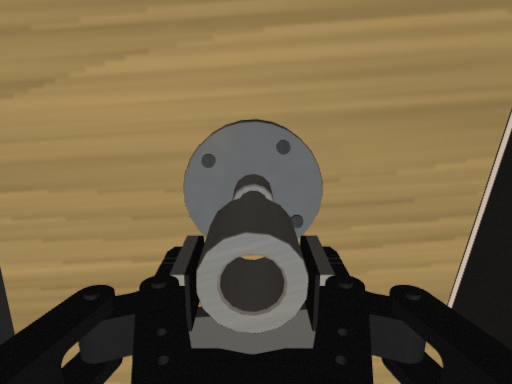

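>>> {"method": "drive_tool", "body": {"commands": [0,2,0,0,0,0,0,1.5,0,0,0,0,0,0.8,0,0,0,0,0,0.5,0,0,0,0,0,0.4,0,0,0,0,0,0,0,0,0,0,0,0,0,0,0,0]}}

```text
clock: 50.2
ee_pos: [465.6, -8.1, 88.3]
ee_rot: [0.707, -0.024, 0.024, -0.707]
contact_force: [0.2, 0.2, -2.4]
grip_width: 42.3
```

>>> {"method": "drive_tool", "body": {"commands": [0,0.2,0,0,0,0,0,0,0,0,0,0,0,0,0,0,0,0]}}

```text
clock: 50.5
ee_pos: [465.8, -8.1, 86.6]
ee_rot: [0.707, -0.023, 0.025, -0.707]
contact_force: [-0.2, 0.5, 5.2]
grip_width: 42.3
```

>>> {"method": "drive_tool", "body": {"commands": [0,0,0.05,0,0,0,0,0,0,0,0,0]}}

```text
clock: 50.7
ee_pos: [465.8, -8.0, 86.6]
ee_rot: [0.707, -0.023, 0.024, -0.706]
contact_force: [-1.2, -3.3, 6.1]
grip_width: 42.3
```

>>> {"method": "drive_tool", "body": {"commands": [0,0,0,0,0,0,0,0,0,0,0,0,0,0,0,0,0,0,0,0,0,0,0,0,0,0,0,0,0,0,0,0,0,0,0,0,0,0,0,0,0,0,0,0,0,0,0,0], "jaw": -1}}

```text
clock: 51.5
ee_pos: [465.4, -7.5, 86.0]
ee_rot: [-0.707, 0.024, -0.024, 0.707]
contact_force: [-0.5, 0.0, 0.3]
grip_width: 85.3
```

```bash
python3 - <<'E'
from h import *
obs();tilt('wrist',464,-8,88,104);snap('wrist','w27')
E
```

```text
t 51.5 p [465.4  -7.5  86. ] F [-0.5  0.   0.3] w 85.3 j [-0.27  0.44  1.76  0.    0.94 -1.77] 
R [[0.998, 0.0, 0.068], [-0.068, 0.0, 0.998], [0.0, -1.0, 0.0]]
wrist 6278 fit [462.7 -11.4  21.9] slope [5.900e-02 6.600e-02 9.594e+01] tilt 0.088 mid [464.   -9.9  73. ]
```

View pics/w27.png

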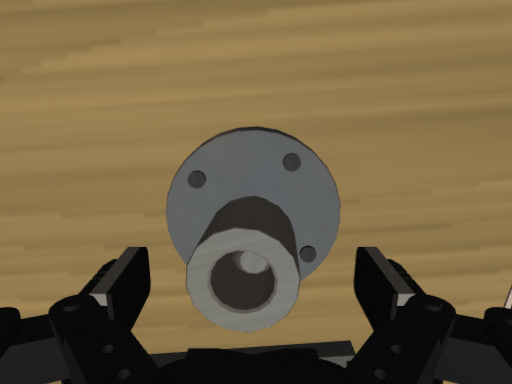

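>>> {"method": "drive_tool", "body": {"commands": [0,0,0,0,0,0,0,0,0,0,0,0,0,0,0,0,0,0,0,0,0,0,0,0,0,0,0,0,0,0,0,0,0,0,0,0,0,0,0,0,0,0,0,-0.4,0,0,0,0,0,0,0,0,0,0,0,0,0,0,0,0.06,0.2,0,0,0,0,0,0,0,0,0,0,0,0,0,0,0,0,0], "jaw": 1}}

```text
clock: 52.9
ee_pos: [467.0, -7.6, 89.6]
ee_rot: [-0.706, 0.045, -0.003, 0.707]
contact_force: [0.5, 0.3, -2.8]
grip_width: 42.3
```

```bash
python3 - <<'E'
from h import *
o,r=obs();im,d,c=snap('wrist','w28');W=cloud('wrist',d,c)
p=o['ee_pos'];tops(W,p[2]+4,p[2]+16,(p[0]-40,p[0]+40,p[1]-23,p[1]+23),60);tilt('wrist',p[0],p[1],p[2]+3,p[2]+17)
E
```

```text
t 52.9 p [467.   -7.6  89.6] F [ 0.5  0.3 -2.8] w 42.3 j [-0.26  0.45  1.72 -0.01  1.03 -1.76] 
R [[0.996, -0.06, 0.068], [-0.068, 0.004, 0.998], [-0.06, -0.998, 0.0]]
[251. 279.] 7777 xyr [466.5  -7.9  22.7] z 99.3
wrist 6615 fit [466.4  -7.5  22.9] slope [-4.3000e-02  4.0000e-03  9.9447e+01] tilt 0.043 mid [465.4  -7.5  76.5]
```

>>> {"method": "drive_tool", "body": {"commands": [0,0,0,0,0,-0.04,0,0.2,0,0,0,0,0,0.15,0,0,0,0,0,0,0,0,0,0,0,0,0,0,0,0]}}

```text
clock: 53.5
ee_pos: [467.2, -7.6, 86.4]
ee_rot: [-0.706, 0.031, -0.017, 0.707]
contact_force: [-2.4, -1.2, 0.9]
grip_width: 42.2
```

```bash
python3 - <<'E'
from h import *
o,r=obs();p=o['ee_pos'];tilt('wrist',p[0],p[1],p[2]+3,p[2]+17)
E
```

```text
t 53.5 p [467.2  -7.6  86.4] F [-2.4 -1.2  0.9] w 42.2 j [-0.27  0.45  1.74 -0.01  0.97 -1.77] 
R [[0.997, -0.021, 0.068], [-0.068, 0.001, 0.998], [-0.021, -1.0, -0.0]]
wrist 6536 fit [466.4  -9.2  22.9] slope [-1.0000e-02 -0.0000e+00  9.6274e+01] tilt 0.01 mid [466.2  -9.2  73.3]
```

Flat and resting; shift 1 mm back and release.

>>> {"method": "drive_tool", "body": {"commands": [-0.1,0,0,0,0,0,0,0,0,0,0,0]}}

```text
clock: 53.75
ee_pos: [466.7, -7.6, 86.5]
ee_rot: [-0.706, 0.031, -0.017, 0.707]
contact_force: [0.3, -0.6, 0.1]
grip_width: 42.3
```

>>> {"method": "drive_tool", "body": {"commands": [0,0,0,0,0,0,0,0,0,0,0,0,0,0,0,0,0,0,0,0,0,0,0,0,0,0,0,0,0,0,0,0,0,0,0,0,0,0,0,0,0,0,0,0,0,0,0,0], "jaw": -1}}

```text
clock: 54.55
ee_pos: [466.4, -7.6, 86.4]
ee_rot: [-0.706, 0.031, -0.017, 0.707]
contact_force: [0.4, -0.3, -0.2]
grip_width: 85.5
```

```bash
python3 - <<'E'
from h import *
obs();tilt('wrist',464,-8,88,104)
E
```

```text
t 54.55 p [466.4  -7.6  86.4] F [ 0.4 -0.3 -0.2] w 85.5 j [-0.27  0.44  1.75 -0.    0.97 -1.77] 
R [[0.998, -0.02, 0.068], [-0.068, 0.001, 0.998], [-0.02, -1.0, 0.0]]
wrist 6294 fit [465.1  -8.4  21.9] slope [1.500e-02 5.000e-03 9.616e+01] tilt 0.016 mid [465.5  -8.3  73.2]
```

>>> {"method": "drive_tool", "body": {"commands": [0,0,0,0,0,-0.02,0,0,0,0,0,0,0,0,0,0,0,0,0,0,0,0,0,0,0,0,0,0,0,0,0,0,0,0,0,0,0,0,0,0,0,0,0,-1.5,0,0,0,0,0,-3,0,0,0,0,3,0,-0.3,0,0,0,3,0,-0.3,0,0,0,3,0,-0.3,0,0,0,3,0,-0.4,0,0,0,2.8,0,-0.4,0,0,0,0,0,0,0,0,0,0,0,0,0,0,0], "jaw": 1}}

```text
clock: 56.2
ee_pos: [612.4, -34.4, 130.3]
ee_rot: [-0.707, 0.025, -0.023, 0.707]
contact_force: [-0.6, 0.2, -3.2]
grip_width: 42.4
```

>>> {"method": "drive_tool", "body": {"commands": [0,3,0,0,0,0,0,3,0,0,0,0,0,1.5,0,0,0,0,0,0.8,0,0,0,0,0,0.5,0,0,0,0,0,0,0,0,0,0,0,0,0,0,0,0]}}

```text
clock: 56.9
ee_pos: [613.1, -34.6, 44.3]
ee_rot: [0.707, -0.023, 0.024, -0.707]
contact_force: [0.5, 0.6, -2.6]
grip_width: 42.2
```

```bash
python3 - <<'E'
from h import *
o,r=obs();p=o['ee_pos'];tilt('wrist',p[0],p[1],p[2]+3,p[2]+17);snap('wrist','w29')
E
```

```text
t 56.9 p [613.1 -34.6  44.3] F [ 0.5  0.6 -2.6] w 42.2 j [-0.25  0.69  1.38  0.    1.07 -1.75] 
R [[0.998, 0.001, 0.068], [-0.068, -0.0, 0.998], [0.001, -1.0, -0.0]]
wrist 6432 fit [611.9 -34.2  22.7] slope [1.3000e-02 3.0000e-03 5.3668e+01] tilt 0.014 mid [612.2 -34.2  30.7]
```

View pics/w29.png

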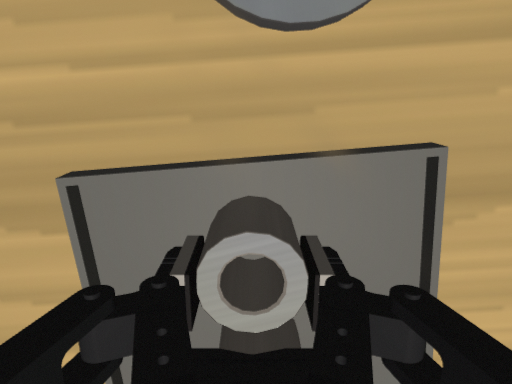

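>>> {"method": "drive_tool", "body": {"commands": [0,0.4,0,0,0,0,0,0,0,0,0,0,0,0,0,0,0,0]}}

```text
clock: 57.3
ee_pos: [613.5, -34.7, 40.9]
ee_rot: [0.707, -0.023, 0.025, -0.706]
contact_force: [-1.1, 0.4, 6.9]
grip_width: 42.3
```

>>> {"method": "drive_tool", "body": {"commands": [0,0,0,0,0,0,0,0,0,0,0,0,0,0,0,0,0,0,0,0,0,0,0,0,0,-1,0,0,0,0,0,-3,0,0,0,0,0,-4,0,0,0,0,0,-4,0,0,0,0,0,-4,0,0,0,0,-3,0,3,0,0,0,-3,0,3,0,0,0,-3,0,3,0,0,0,-3,0,3,0,0,0,-3,0,3,0,0,0,0,0,0,0,0,0,0,0,0,0,0,0], "jaw": -1}}

```text
clock: 58.9
ee_pos: [473.3, 125.7, 200.3]
ee_rot: [0.707, -0.023, 0.024, -0.707]
contact_force: [1.2, -0.4, 0.9]
grip_width: 85.6
```

```bash
python3 - <<'E'
from h import *
o,r=obs();im,d,c=snap('top','t30');W=cloud('top',d,c);tops(W,65,86,LANE);tops(W,38,56,MAT);tops(W,38,60,TRAY)
for x,y in((443,-271),(492,-275),(558,-273),(616,-285)):tilt('top',x,y,65,86,14)
for x,y in((675,-37),(612,-36)):tilt('top',x,y,40,60,11)
snap('side','s30')
E
```

```text
t 58.9 p [473.3 125.7 200.3] F [ 1.2 -0.4  0.9] w 85.6 j [ 0.02  0.32  1.54 -0.    1.28 -1.49] 
R [[0.998, 0.002, 0.066], [-0.066, -0.0, 0.998], [0.002, -1.0, -0.0]]
[361. 173.] 100 xyr [ 616.5 -284.9   21.6] z 75.9
[357. 193.] 98 xyr [ 558.  -273.4   21.4] z 75.5
[358. 215.] 95 xyr [ 492.5 -275.1   21.3] z 75.2
[358. 233.] 96 xyr [ 442.3 -271.9   21.8] z 75.0
[276. 155.] 125 xyr [675.4 -37.6  21.3] z 50.4
[276. 176.] 118 xyr [613.5 -37.3  21.2] z 50.7
top 94 fit [ 442.8 -271.4   21.6] slope [-2.8000e-02 -3.2000e-02  7.6076e+01] tilt 0.043 mid [ 442.2 -272.1   53.1]
top 98 fit [ 491.8 -274.7   21.9] slope [-1.9000e-02 -1.9000e-02  7.5925e+01] tilt 0.027 mid [ 491.3 -275.1   52.9]
top 98 fit [ 558.2 -273.1   21.4] slope [-1.4000e-02 -3.0000e-02  7.5576e+01] tilt 0.033 mid [ 557.9 -273.8   52.6]
top 97 fit [ 616.8 -285.1   21.7] slope [-3.9000e-02  4.0000e-03  7.5924e+01] tilt 0.039 mid [ 615.9 -285.    52.9]
top 123 fit [675.3 -37.5  21.4] slope [-2.1000e-02 -2.3000e-02  5.0847e+01] tilt 0.031 mid [674.8 -38.   27.9]
top 115 fit [613.7 -37.4  21.2] slope [-2.5000e-02  1.9000e-02  5.0407e+01] tilt 0.031 mid [613.1 -36.9  27.4]
```

View pics/t30.png

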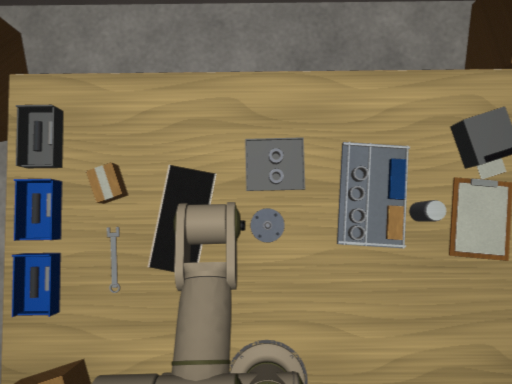

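View pics/s30.png

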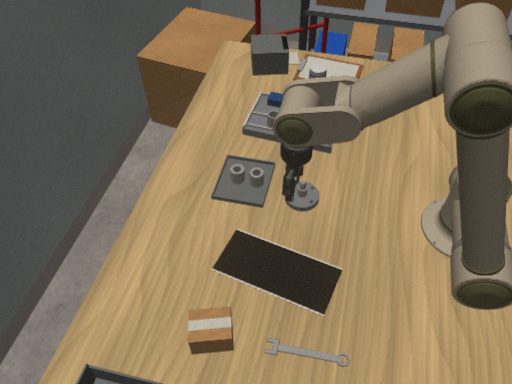

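>>> {"method": "drive_tool", "body": {"commands": [0,0,0,0,0,0,0,0,0,0,0,0]}}

```text
clock: 59.5
ee_pos: [473.4, 125.1, 199.3]
ee_rot: [0.707, -0.024, 0.024, -0.707]
contact_force: [-0.8, 0.7, 0.8]
grip_width: 85.5
```

```bash
python3 -c "
from plant import arm
print(arm.job_done())"
```

```text
the job is handed in; nothing more can be done
None
```

The job was handed in at about 59 s; it reports no verdict.

**What I did**
- I moved both older bushings forward in the lane. They stand about 29 mm and 78 mm behind the front lip.
- I gauged the four new bushings in order from the robot. Places 1 and 3 dropped to the foot and now stand in the lane behind the older stock. Places 2 and 4 stopped on the step and now stand in the reject tray.

**Last checks**
- The final top picture shows all six bushings standing on the lane floor or the tray floor. Their measured tilt was 0.03–0.04 rad, which is about the noise of that camera.
- The mat is empty. The carton, spanner and can look where they were.

**What deviated**
- Bushings 2 and 4 first came to rest on the step leaning about 0.09 rad, against a limit of 0.12. I gripped each again and let it go flat, at about 0.015 rad.
- Bushing 1 was found about 15 mm further back and 5–6 mm off the lane's middle line after I had placed it. That is probably the announced disturbance. It is still within the 16 mm limit, so I left it and stood bushing 3 behind it.
- The top and wrist cameras disagreed by about 1.5 to 2.5 mm throughout.

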